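# Free a locked dryer drawer and put the stir bars away

### The job

The bench dryer has lost power with its drawer locked: push the release pin into the small hole beside the drawer to trip the hidden catch, then pull the drawer well out. Take out all the stir bars and lay each one flat in the row of the dark grey organiser that fits its length (short, middle, long). At the end the drawer is pushed shut until it catches and the pin lies flat back on its mat; leave the bottles, glassware and boxes around in place.

Things in the scene. Friction and masses are not known exactly. Their poses are not given: they have to be found in the camera images.
- dryer: bench-top drying cabinet, fixed, 250 deep x 320 wide x 149 high (mm), grey. Origin on the bench under its centre; local +x from front to back. Its front face (plane x = -125) is upright up to z = 94, then a flat deck runs 95 back, from where a control panel slopes up to the top. The drawer's front panel spans local y = -141 to +51; the access hole is beside it at y = +100
- hole (a point): centre of the mouth of the access hole, 55 mm above the bench, on a steel collar (18 mm across) 6 mm proud of the dryer's front; axes as the dryer: a pin goes in along +x. Hole 10 mm square. The hidden hook's paddle stands 46 mm straight in from this point; pushed about 10 mm further (2 N rising to 4 N) it frees the drawer; hard stop at about 15 mm
- latch (a joint): angle of the hidden spring hook (rad): 0 at rest, grows as the pin pushes its paddle, frees the drawer at about 0.2, hard stop 0.32, springs back when let go
- drawer (a joint): how far the drawer is out (m): 0 shut and caught, 0.165 fully out. When the hook is tripped a spring kicks it out about 0.035; then it slides with light friction and stays where left. To shut it, push it fully home, 2 to 4 mm past 0 (about 10 N against spring and hook): the hook snaps in by itself, no pin needed
- handle (a point): middle of the drawer's straight handle bar (10 mm thick, 100 mm wide, parallel to the front), 55 mm above the bench, 45 mm in front of the drawer's front panel, whose top is at 82 mm; moves with the drawer; axes as the dryer: pull along -x
- drawer_in (a point): centre of the drawer's inner floor, 26 mm above the bench; moves with the drawer; axes as the dryer. The inside is 143 mm along x, 174 mm along y; its walls are 32 mm high, the front panel 56 mm above the inner floor
- pin_center (a point): release pin: a ridged black square handle 80 x 20 x 20 mm with a straight steel shaft 5 mm thick and 90 mm long in line with it, 55 g. This point is the handle's centre; local +x points along the shaft to the tip, 130 mm from here. It lies flat on its mat
- pin_tip (a point): tip of the release pin's shaft
- mat: white silicone mat on the bench, 220 x 75 mm, 3 mm thick, fixed; origin under its centre, x along its length; the release pin lies on it, lengthwise, at the start
- row_a (a point): centre of the floor (4 mm above the bench) of the short row of the organiser (open dark grey tray standing loose on the bench, 175 x 136 mm, 600 g, its three rows side by side along local x; floor 4 mm thick, walls 4 mm thick and 13 mm above the bench), for the 25 mm bars: inside 40 mm along local x, 128 mm along local y, room for several bars lying across the row (along x)
- row_b (a point): centre of the floor (4 mm above the bench) of the middle row of the organiser (open dark grey tray standing loose on the bench, 175 x 136 mm, 600 g, its three rows side by side along local x; floor 4 mm thick, walls 4 mm thick and 13 mm above the bench), for the 38 mm bars: inside 53 mm along local x, 128 mm along local y, room for several bars lying across the row (along x)
- row_c (a point): centre of the floor (4 mm above the bench) of the long row of the organiser (open dark grey tray standing loose on the bench, 175 x 136 mm, 600 g, its three rows side by side along local x; floor 4 mm thick, walls 4 mm thick and 13 mm above the bench), for the 51 mm bars: inside 66 mm along local x, 128 mm along local y, room for several bars lying across the row (along x)
- bar_a1_c (a point): short stir bar: white, eight-sided, 25 mm long, 10 mm thick, lying flat; this point is its centre, its local x runs along its length. At the start it lies in the closed drawer. It may be absent
- bar_a2_c (a point): short stir bar: white, eight-sided, 25 mm long, 10 mm thick, lying flat; this point is its centre, its local x runs along its length. At the start it lies in the closed drawer. It may be absent
- bar_b1_c (a point): middle stir bar: white, eight-sided, 38 mm long, 10 mm thick, lying flat; this point is its centre, its local x runs along its length. At the start it lies in the closed drawer. It may be absent
- bar_b2_c (a point): middle stir bar: white, eight-sided, 38 mm long, 10 mm thick, lying flat; this point is its centre, its local x runs along its length. At the start it lies in the closed drawer. It may be absent
- bar_c1_c (a point): long stir bar: white, eight-sided, 51 mm long, 10 mm thick, lying flat; this point is its centre, its local x runs along its length. At the start it lies in the closed drawer. It may be absent
- bar_c2_c (a point): long stir bar: white, eight-sided, 51 mm long, 10 mm thick, lying flat; this point is its centre, its local x runs along its length. At the start it lies in the closed drawer. It may be absent
- flask: bystander, leave alone: clear conical flask, 85 mm wide, 120 mm high; origin under its centre
- amber_bottle: bystander, leave alone: small amber bottle, 56 mm wide, 110 mm high; origin under its centre
- stir_jar: bystander, leave alone: low white lidded jar, 48 mm wide, 55 mm high; origin under its centre
- beaker: bystander, leave alone: glass beaker, 68 mm wide, 80 mm high; origin under its centre
- wash_bottle: bystander, leave alone: white wash bottle with a bent spout, 64 mm wide; origin under its centre
- carton: bystander, leave alone: cardboard carton, 100 x 70 x 55 mm; origin under its centre
Not all that is in view belongs to the job. There is more than one size of the mat; the job needs the larger.

How it is judged:
By the outcome, as a careful person would: the job done as asked, in the order asked, and still so for the second after the job is handed in, with the robot touching nothing.
Of bar_a1, bar_a2, bar_b1, bar_b2, bar_c1, bar_c2 only 4 to 6 are there at a start; the rules pass over those that are not, and their reading is None.
At some moment in a run one of pin, organiser may be knocked a few centimetres aside while the robot is not near it.
Once in a run the grip may slacken for a moment while it holds something.
It also fails if it takes over 210 s, if anything falls off the work surface, if the arm or the gripper's body presses on something with over 40 N, if the wrist force passes 120 N, or if a joint passes its speed limit or range.

### The arm

A 6-joint arm with a two-finger parallel gripper is mounted at the origin on the work surface. World frame = base frame: x ahead of the robot, y to its left, z up, the work surface at z = 0. Lengths are in mm, angles in rad, forces in N, time in s.
With the tool pointing down it reaches from about 350 to 875 mm from the base axis. Payload 4.2 kg.
Tool frame: the origin (TCP) lies midway between the tips of the shut fingers; the grasp point (between the pads) lies 19 mm behind it; z points along the fingers, y is the direction in which the jaws open and shut (so a half turn about z gives the same grasp; the last joint's range is limited). The gripper opens to 85 mm and grips with 20 to 120 N. Pads are 22 mm wide; open, the fingers measure 114 mm over their backs; the gripper's body (76 mm by 85 mm) begins 54 mm behind the grasp point. The pads swing forward as they close: fully open they stand 13 mm farther back than shut.
Start: joints at [0.259, 0.385, 0.008, 0, -1.194, -0.259], TCP at [624.979, 0.025, 231.312] pointing down, gripper open.
Joint ranges: [-3.14, 3.14], [-1.21, 2.06], [-1.07, 1.41], [-3.16, 2.05], [-2.99, -0.16], [-3.1, 3.1]. Speed limits (rad/s): [2.79, 2.79, 3.14, 3.14, 3.14, 3.14].

### API

Orientations are given as a unit quaternion [x, y, z, w].
In Python, from bench import arm gives the robot as it stands.
- The arm moves only by the tool servo_tool, never from a script. Its argument "rows" is a list of rows, each an object of numbers: "fingers": the finger opening in cm, from 0 to 8.54; "x", "y", "z": the shift along the tool's x, y, z in cm; "turn": the turn about the tool's z in degrees. A call has 1 to 10 rows; each row shifts and turns the commanded pose from where the row before left it, along the tool's axes as they then stand; what a row does not reach is not made up. A row lasts 1/12 s, in which the tool goes at most 41.7 mm and 7.16 degrees, less where a joint would pass 70% of its speed; a pose out of reach is approached as far as the arm can. A call is refused whole if a number of a shift passes 4.17 or a number of a turn 7.16, either way. A call with a gripper value outside its range is refused whole. The fingers move at their own pace and stop on an object; the grip force is fixed at half the most. Time passes only in rows, so rows that do not move let the fingers close. It gives the time, the measured TCP pose, the force and the opening at its end, in the units of the state.
- arm.read_state(): the state, without advancing time (a new reading comes with each control period).
- arm.get_image(name): name is "scene" or "side" or "wrist"; returns (picture, depth): 400x640x3 uint8, red, green, blue; 400x640 float32, mm along the optical axis (not along the pixel's ray), 0 where there is no reading.
- arm.camera_model(name): a dict with "fx", "fy", "cx", "cy" (pixels), "pose" (4x4, takes a point from camera to world coordinates). Camera axes: x right, y down, z forward; pixel columns grow to the right and rows downward; lengths in mm; the calibration is good to about 2 mm. A picture is of the moment at which its call begins: read the wrist's pose just before it. camera_model takes no time and is no camera call; for the wrist camera it gives the pose at the moment of the call.
- arm.job_done(): hands the job in, once; it reports no verdict.
The state is a dict: "clock": time; "joints": joint angles; "joint_vel": joint speeds; "joint_efforts": joint torques, N m; "position": TCP position; "ee_rot": TCP orientation; "contact_force": force on the tool from outside, world axes, zero at the start; "wrist_torque": the same for the moment, N m; "gripper_width": finger opening in mm.
Only numpy, scipy, OpenCV 4.12 (cv2) and the standard library are available. Lean on these libraries where they do the work, as an engineer would, in place of code of your own. Each camera call takes 0.05 s, during which the arm holds its last target.

## Working session

There is one attempt and no reset: what is moved stays moved. The work goes in short steps, Python scripts to look and compute and a tool call to move; the robot and the scene stay as the last step left them, time stands still between calls to the robot, and variables do not carry over. Pictures are saved under pics/ and viewed, and the job is handed in when it is done.

Besides the shell and the picture viewer there is one more tool, called as name([rows], argument=value, ...), one row to a line, values as JSON. servo_tool: Moves the arm, as the interface text tells. Its arguments: {"type":"object","properties":{"rows":{"type":"array","items":{"type":"object","properties":{"fingers":{"type":"number"},"x":{"type":"number"},"y":{"type":"number"},"z":{"type":"number"},"turn":{"type":"number"}}}}},"required":["rows"]}

```bash
ls -la; mkdir -p pics
cat > h.py <<'E'
import numpy as np, cv2
from bench import arm
def save(name, fn):
    im,d=arm.get_image(name); cv2.imwrite('pics/'+fn+'.png',im[:,:,::-1]); np.save('pics/'+fn+'.npy',d); 
    m=arm.camera_model(name); np.savez('pics/'+fn+'_m.npz',**{k:np.array(v) for k,v in m.items()})
    return im,d,m
def load(fn):
    im=cv2.imread('pics/'+fn+'.png')[:,:,::-1]; d=np.load('pics/'+fn+'.npy'); m=dict(np.load('pics/'+fn+'_m.npz')); return im,d,m
def ray(m,u,v):
    P=np.array(m['pose']); r=np.array([(u-m['cx'])/m['fx'],(v-m['cy'])/m['fy'],1.]); return P[:3,3],P[:3,:3]@r
def onz(m,u,v,z):
    o,r=ray(m,u,v); return o+r*(z-o[2])/r[2]
def dep(m,u,v,d):
    o,r=ray(m,u,v); return o+r*d
def cloud(d,m):
    v,u=np.mgrid[:d.shape[0],:d.shape[1]]
    P=np.array(m['pose']); r=np.stack([(u-m['cx'])/m['fx'],(v-m['cy'])/m['fy'],np.ones(u.shape)],-1)*d[...,None]
    return r@P[:3,:3].T+P[:3,3]
def proj(m,p):
    P=np.array(m['pose']); q=P[:3,:3].T@(np.array(p)-P[:3,3]); return m['fx']*q[0]/q[2]+m['cx'],m['fy']*q[1]/q[2]+m['cy']
E
python3 - <<'E'
from h import *
for n in ['scene','side','wrist']:
    im,d,m=save(n,n+'0'); print(n,m['fx'],m['cx'],m['cy'],np.round(np.array(m['pose']),3).tolist(),(d==0).mean())
s=arm.read_state(); print(s)
E
```

```text
total 12
drwxr-xr-x  3 agent agent 4096 Dec  6 13:34 .
drwxr-xr-x 23 root  root  4096 Dec  6 13:34 ..
drwxr-xr-x  2 agent agent 4096 Dec  6 13:34 pics
scene 364.1638767967792 316.76942439613384 197.94982298279544 [[0.445, 0.584, -0.679, 1212.341], [0.895, -0.302, 0.327, -386.315], [-0.014, -0.753, -0.658, 788.692], [0.0, 0.0, 0.0, 1.0]] 0.0040703125
side 406.29309648431934 318.1169311417396 209.89980606519043 [[0.927, -0.285, 0.246, 160.559], [-0.376, -0.701, 0.606, -886.767], [-0.0, -0.654, -0.756, 1106.462], [0.0, 0.0, 0.0, 1.0]] 0.0038984375
wrist 326.1703820456453 317.2479693404414 194.51785367918995 [[-1.0, 0.0, -0.002, 625.348], [-0.0, 0.966, 0.258, -64.632], [0.002, 0.258, -0.966, 373.539], [0.0, 0.0, 0.0, 1.0]] 0.00394140625
{'clock': 0.15, 'joints': array([ 2.58613504e-01,  3.85385081e-01,  6.98115533e-03, -3.46627865e-04,
       -1.19398364e+00, -2.58562846e-01]), 'joint_vel': array([-0.00077857, -0.00320426,  0.00468004,  0.0027525 , -0.00014804,
        0.0006151 ]), 'joint_efforts': array([-6.03353892e-04, -3.92678475e+01,  1.88581592e+01,  4.18858320e+00,
       -3.39302780e-03,  5.70479813e-06]), 'position': array([6.24583750e+02, 2.82025301e-02, 2.30486764e+02]), 'ee_rot': array([-7.07079273e-01,  7.07133822e-01,  5.39281714e-04, -6.06747560e-04]), 'contact_force': array([0.1654453 , 0.83502959, 0.26979001]), 'wrist_torque': array([0.00224927, 0.0071258 , 0.00725402]), 'gripper_width': 85.34053692897356}
```

View pics/scene0.png

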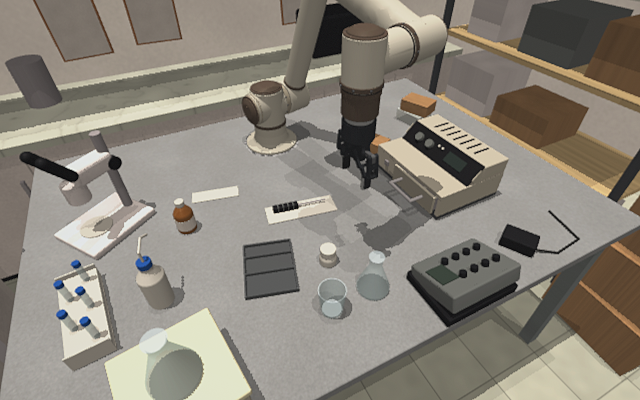

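View pics/side0.png

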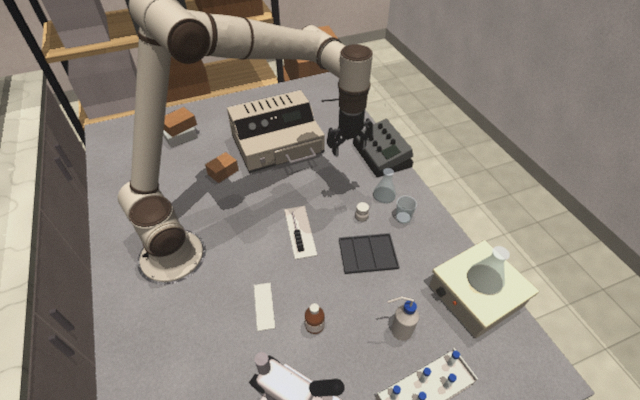

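View pics/wrist0.png

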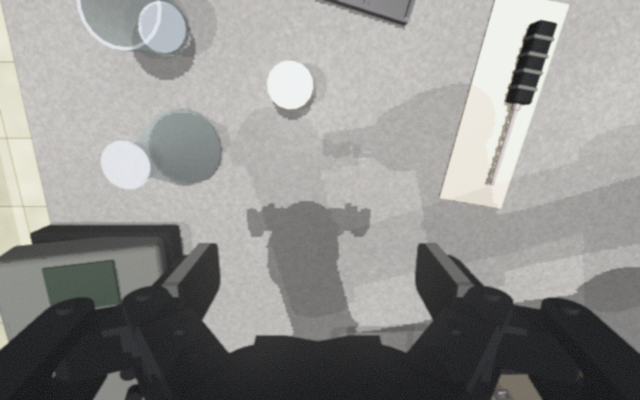

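Run:
```python
from h import *
# top-down fused ortho map 1px=1.5mm, x 100..1000 up, y
H=np.zeros((600,800,3),np.uint8)+60
for n in ['side0','scene0']:
    im,d,m=load(n); c=cloud(d,m); ok=(d>0)&(c[...,2]>-15)&(c[...,2]<260)
    px=((c[...,1]+600)/1.5).astype(int); py=((950-c[...,0])/1.5).astype(int)
    ok&=(px>=0)&(px<800)&(py>=0)&(py<600)
    o=np.argsort(c[...,2][ok]); 
    for (dx,dy) in [(0,0),(1,0),(0,1),(1,1)]:
        a=np.clip(py[ok][o]+dy,0,599);b=np.clip(px[ok][o]+dx,0,799); H[a,b]=im[ok][o][:,::-1]
for k in range(0,10): cv2.putText(H,str(950-k*100),(0,int(k*100/1.5)+10),0,.4,(0,255,255)); cv2.line(H,(0,int(k*100/1.5)),(15,int(k*100/1.5)),(0,255,255))
for k in range(0,12): cv2.putText(H,str(-600+k*100),(int(k*100/1.5),590),0,.4,(0,255,255)); cv2.line(H,(int(k*100/1.5),595),(int(k*100/1.5),600),(0,255,255))
cv2.imwrite('pics/map0.png',H)
im,d,m=load('scene0'); print(cv2.imwrite('pics/s0c.png',cv2.resize(im[90:300,230:520,::-1],None,fx=2.7,fy=2.7)))
im,d,m=load('side0'); print(cv2.imwrite('pics/d0c.png',cv2.resize(im[80:280,190:440,::-1],None,fx=3,fy=3)))
```

```text
True
True
```

View pics/map0.png

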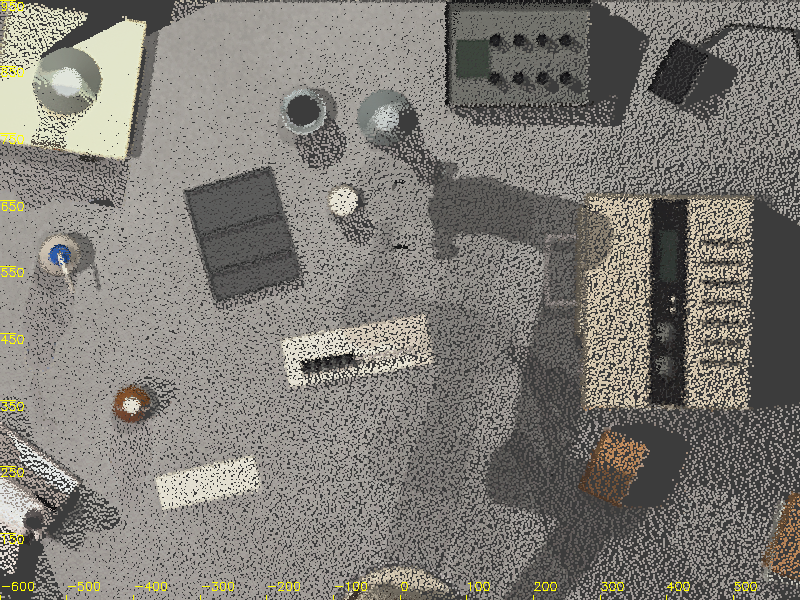

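View pics/s0c.png

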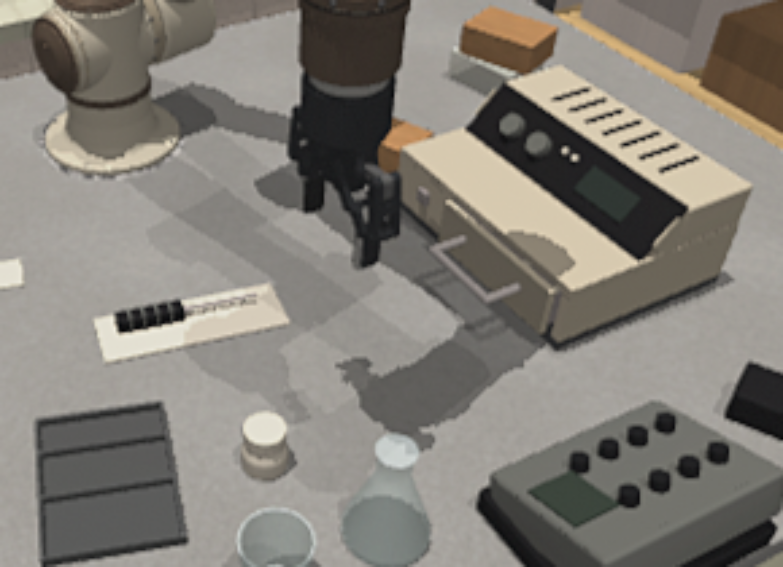

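View pics/d0c.png

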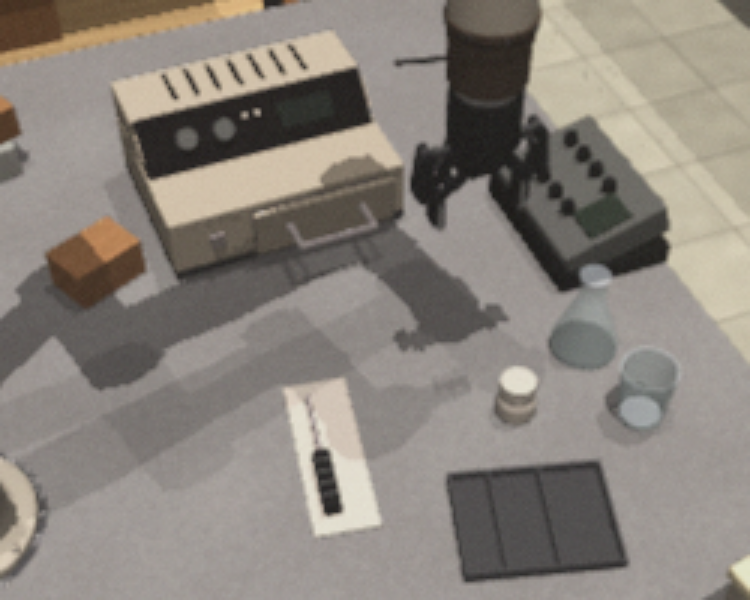

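Run:
```python
from h import *
im,d,m=load('wrist0'); c=cloud(d,m)
g=im.astype(int).max(2)
mk=((g<70)).astype(np.uint8); mk[:, :480]=0; mk[130:]=0
n,l,st,ce=cv2.connectedComponentsWithStats(mk); print([ (st[i].tolist(),ce[i].tolist()) for i in range(1,n) if st[i][4]>100])
i=1+np.argmax(st[1:,4]); p=c[l==i]; top=p[p[:,2]>19]; print('handle',np.median(p,0),top.mean(0),top[:,2].mean(),top[:,2].max())
r=cv2.minAreaRect(top[:,:2].astype(np.float32)); print(r)
# shaft
mm=(c[...,2]>8)&(c[...,2]<40)&(c[...,0]>350)&(c[...,0]<520)&(c[...,1]>-75)&(c[...,1]<40); mm[:, :450]=0; mm[210:]=0
q=c[mm]; print(len(q), q.min(0),q.max(0)); 
if len(q)>10: print(np.polyfit(q[:,1],q[:,0],1), q[:,2].mean(), q[np.argmax(q[:,1])])
# mat & tray & dryer from side/scene
for nme in ['side0','scene0']:
    im,d,m=load(nme); c=cloud(d,m); 
    bench=(abs(c[...,0]-600)<100)&(abs(c[...,1]+450)<60); print(nme,'bench z',np.median(c[...,2][bench]))
    k=(im.min(2)>205)&(c[...,0]>350)&(c[...,0]<520)&(c[...,1]>-220)&(c[...,1]<70)&(c[...,2]<10); print('mat',cv2.minAreaRect(c[k][:,:2].astype(np.float32)))
    k=(im.max(2)<95)&(c[...,0]>480)&(c[...,0]<730)&(c[...,1]>-370)&(c[...,1]<-140)&(abs(c[...,2]-8)<14); 
    k=cv2.morphologyEx(k.astype(np.uint8),cv2.MORPH_OPEN,np.ones((3,3)))>0
    print('tray',cv2.minAreaRect(c[k][:,:2].astype(np.float32)),k.sum())
    k=(c[...,2]>15)&(c[...,2]<85)&(c[...,0]>350)&(c[...,0]<660)&(c[...,1]>150)&(c[...,1]<330); q=c[k]
    # front plane: ransac-ish
    f=q[(q[:,1]>235)&(q[:,1]<290)]; 
    for _ in range(5):
        a=np.polyfit(f[:,0],f[:,1],1); rr=f[:,1]-np.polyval(a,f[:,0]); f=f[abs(rr)<max(4,rr.std())]
    print('front',a,len(f),rr.std(),f[:,0].min(),f[:,0].max())
    k=(abs(c[...,2]-149)<5)&(c[...,0]>300)&(c[...,0]<700)&(c[...,1]>300)&(c[...,1]<600); print('top',cv2.minAreaRect(c[k][:,:2].astype(np.float32)),np.median(c[k][:,2]))
    k=(abs(c[...,2]-94)<5)&(c[...,0]>300)&(c[...,0]<700)&(c[...,1]>200)&(c[...,1]<400); print('deck',cv2.minAreaRect(c[k][:,:2].astype(np.float32)),np.median(c[k][:,2]))
    # handle bar
    k=(abs(c[...,2]-55)<15)&(c[...,0]>470)&(c[...,0]<620)&(c[...,1]>170)&(c[...,1]<225); 
    print('bar',cv2.minAreaRect(c[k][:,:2].astype(np.float32)),c[k].mean(0),k.sum())
```

```text
[([506, 21, 50, 83, 1662], [529.3592057761733, 62.1173285198556])]
handle [ 410.83795633 -108.84705766   22.6779935 ] [ 410.16389666 -108.13090895   26.23070746] 26.2307074586056 373.53904619817916
((497.6177062988281, -73.91902160644531), (245.7268829345703, 72.27609252929688), 20.548635482788086)
620 [401.76995466 -74.47092068   8.50151363] [429.98350083  19.84492883  25.28119056]
[1.57527980e-01 4.24736579e+02] 16.783792481997914 [426.46274912  19.84492883  15.65371832]
side0 bench z 1.3466631669944036
mat ((421.171630859375, -81.42686462402344), (183.30606079101562, 68.0638656616211), 80.2306900024414)
tray ((598.5018310546875, -238.59585571289062), (138.82110595703125, 174.44754028320312), 74.2342300415039) 1910
front [-3.33228003e-02  2.87279239e+02] 610 2.1437557876848223 350.2399008870059 641.8972378190979
top ((498.4659118652344, 472.59625244140625), (321.572998046875, 118.60408782958984), 1.9978351593017578) 150.00606587415723
deck ((499.9634704589844, 331.2537841796875), (320.3167419433594, 123.74998474121094), 0.006903688423335552) 95.30790283580586
bar ((547.92626953125,
[... 172 characters left out ...]
13623046875, -82.00711822509766), (182.5320587158203, 72.66290283203125), 79.40477752685547)
tray ((598.3721923828125, -235.33822631835938), (136.9792022705078, 177.55584716796875), 73.80060577392578) 2550
front [-2.93206453e-02  2.85318373e+02] 725 2.0643955985851186 350.07815833604093 639.8480488284652
top ((495.52313232421875, 473.12152099609375), (322.231689453125, 112.154296875), 1.45894193649292) 150.0144008985253
deck ((496.20245361328125, 332.2126159667969), (326.77813720703125, 121.46284484863281), 2.5184450149536133) 95.20519363196371
bar ((546.0459594726562, 220.38992309570312), (8.851144790649414, 107.01959228515625), 89.90204620361328) [547.88573896 219.87623493  59.15295969] 91
```

servo_tool([
  {"x": 1.8, "y": 3.4, "z": 0.5},
  {"x": 1.8, "y": 3.6, "z": 1},
  {"x": 1.8, "y": 3.6, "z": 1},
  {"x": 1.8, "y": 3.6, "z": 1.2},
  {"x": 1.8, "y": 3.6, "z": 1.2},
  {"x": 1.8, "y": 3.6, "z": 1.2, "fingers": 5},
  {"turn": 4.5},
  {"turn": 4.5},
  {},
])

```text
invalid input at $.rows[0]: expected keys fingers, x, y, z, turn
```

Run:
```python
from h import *
s=arm.read_state(); print(s['position'],s['ee_rot'],s['gripper_width'])
save('wrist','w1')
```

```text
[6.24583750e+02 2.82025301e-02 2.30486764e+02] [-7.07079273e-01  7.07133822e-01  5.39281714e-04 -6.06747560e-04] 85.34053692897356
```

View pics/w1.png

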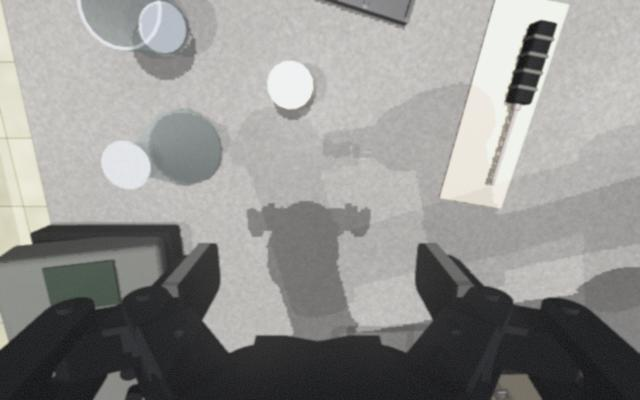

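servo_tool([
  {"x": 1.8, "y": 3.4, "z": 0.5, "turn": 0, "fingers": 5},
  {"x": 1.8, "y": 3.6, "z": 1, "turn": 0, "fingers": 5},
  {"x": 1.8, "y": 3.6, "z": 1, "turn": 0, "fingers": 5},
  {"x": 1.8, "y": 3.6, "z": 1.2, "turn": 0, "fingers": 5},
  {"x": 1.8, "y": 3.6, "z": 1.2, "turn": 0, "fingers": 5},
  {"x": 1.8, "y": 3.6, "z": 1.2, "turn": 0, "fingers": 5},
  {"x": 0, "y": 0, "z": 0, "turn": 4.5, "fingers": 5},
  {"x": 0, "y": 0, "z": 0, "turn": 4.5, "fingers": 5},
  {"x": 0, "y": 0, "z": 0, "turn": 0, "fingers": 5},
])

```text
clock: 0.95
position: [411.1, -107.9, 170.7]
ee_rot: [-0.649, 0.761, -0.0, 0.0]
contact_force: [0.2, 0.6, 0.3]
gripper_width: 49.8
```

Run:
```python
from h import *
s=arm.read_state(); print(s['position'],s['ee_rot'],s['gripper_width'])
save('wrist','w1')
```

```text
[ 411.10970353 -107.93555088  170.72957089] [-6.48734060e-01  7.61015180e-01 -1.11151786e-04  5.58843755e-05] 49.84698460755235
```

View pics/w1.png

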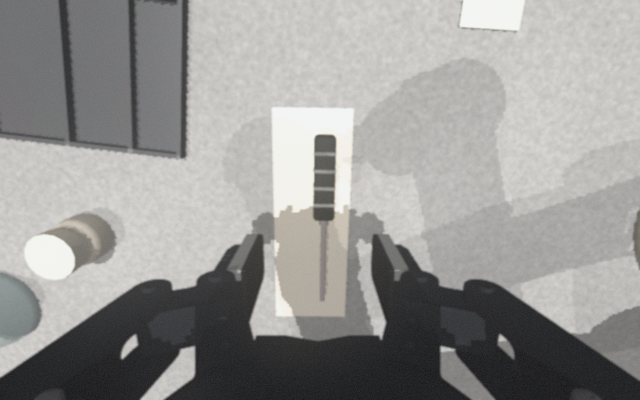

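```bash
cat >> h.py <<'E'
def Rt(q):
    from scipy.spatial.transform import Rotation as R
    return R.from_quat(q).as_matrix()
def totool(dw,s=None):
    s=s or arm.read_state(); return Rt(s['ee_rot']).T@np.array(dw)
E
python3 - <<'E'
from h import *
im,d,m=load('w1'); s=arm.read_state()
g=im.max(2); mk=(g<75).astype(np.uint8); mk[:,:300]=0; mk[:,345:]=0; mk[232:]=0;mk[:125]=0
n,l,st,ce=cv2.connectedComponentsWithStats(cv2.morphologyEx(mk,cv2.MORPH_CLOSE,np.ones((5,5))))
i=1+np.argmax(st[1:,4]); print(st[i],ce[i])
x,y,w,h,_=st[i]
P=[onz(m,a,b,23) for a,b in [(x,y),(x+w,y),(x,y+h),(x+w,y+h)]]; print(np.round(P,1))
c=cloud(d,m); print('z top',np.median(c[...,2][y+5:y+h-5,x+5:x+w-5]))
cen=onz(m,ce[i][0],ce[i][1],22); tip=onz(m,322,301,13); print(cen,tip,np.linalg.norm((tip-cen)[:2]),np.degrees(np.arctan2((tip-cen)[0],(tip-cen)[1])))
k=(im.min(2)>150); 
print('mat corners',[np.round(onz(m,*p,3)[:2],1) for p in [(272,107),(353,107),(276,316),(346,317)]])
E
```

```text
[330 216   2   3   4] [330.25 217.25]
[[405.7 -72.3  23. ]
 [403.8 -72.   23. ]
 [406.1 -69.4  23. ]
 [404.3 -69.1  23. ]]
z top nan
[405.65896157 -70.69198736  22.        ] [427.65626518  22.51855169  13.        ] 95.77100790822149 13.278612939533593
mat corners [array([ 443.4, -178.3]), array([ 369.7, -166.8]), array([481.1,  39.6]), array([405.5,  52.7])]
  return _methods._mean(a, axis=axis, dtype=dtype,
  ret = ret.dtype.type(ret / rcount)
```

Run:
```python
from h import *
im,d,m=load('w1'); s=arm.read_state()
print(im[150:200:8,324].tolist())
mk=(im.max(2)<130).astype(np.uint8); mk[:,:305]=0; mk[:,345:]=0; mk[225:]=0;mk[:125]=0
r=cv2.boundingRect(mk); print(r)
ys,xs=np.nonzero(mk[140:216]); 
l=[];
for v in range(140,216):
    q=np.nonzero(mk[v])[0]
    if len(q)>10: l.append((v,q.min(),q.max()))
l=np.array(l); print(np.median(l,0)); pl=np.polyfit(l[:,0],(l[:,1]+l[:,2])/2,1); print(pl)
a=onz(m,np.polyval(pl,140),140,23); b=onz(m,np.polyval(pl,215),215,23); print(a,b,np.degrees(np.arctan2((b-a)[0],(b-a)[1])))
e0=onz(m,np.polyval(pl,r[1]),r[1],23);e1=onz(m,np.polyval(pl,r[1]+r[3]),r[1]+r[3],23); print('ends',e0,e1,np.linalg.norm(e1-e0))
sh=im[225:300,310:340].astype(int).sum(2); cx=[(225+i,310+np.argmin(sh[i])) for i in range(0,70,5)]; print(cx)
tip=onz(m,322,301,13); cen=(e0+e1)/2; print(cen,tip,np.linalg.norm((tip-cen)[:2]))
dw=cen-s['position']; print('tool',totool([dw[0],dw[1],0],s))
```

```text
[[94, 97, 91], [95, 93, 89], [93, 94, 87], [105, 104, 98], [92, 91, 87], [131, 129, 125], [86, 86, 80]]
(313, 135, 23, 88)
[177.5 315.  334. ]
[-2.29424520e-02  3.28108831e+02]
[ 399.90859375 -143.00890197   23.        ] [411.88564149 -74.26895947  23.        ] 9.883827542137592
ends [ 399.16002455 -147.30516969   23.        ] [413.25214319 -66.42618805  23.        ] 82.09748765529227
[(225, np.int64(326)), (230, np.int64(324)), (235, np.int64(324)), (240, np.int64(324)), (245, np.int64(323)), (250, np.int64(324)), (255, np.int64(324)), (260, np.int64(324)), (265, np.int64(324)), (270, np.int64(324)), (275, np.int64(324)), (280, np.int64(324)), (285, np.int64(323)), (290, np.int64(324))]
[ 406.20608387 -106.86567887   23.        ] [427.65626518  22.51855169  13.        ] 131.15025503265878
tool [ 3.72484614e-02  5.61141888e+00 -3.31087945e-03]
```

servo_tool([
  {"x": 0, "y": 0.55, "z": 3, "turn": 0, "fingers": 5},
  {"x": 0, "y": 0, "z": 4, "turn": 0, "fingers": 5},
  {"x": 0, "y": 0, "z": 4, "turn": 0.3, "fingers": 5},
  {"x": 0, "y": 0, "z": 3, "turn": 0, "fingers": 5},
  {"x": 0, "y": 0, "z": 2.4, "turn": 0, "fingers": 5},
  {"x": 0, "y": 0, "z": 0, "turn": 0, "fingers": 1.5},
  {"x": 0, "y": 0, "z": 0, "turn": 0, "fingers": 0},
  {"x": 0, "y": 0, "z": 0, "turn": 0, "fingers": 0},
  {"x": 0, "y": 0, "z": 0, "turn": 0, "fingers": 0},
  {"x": 0, "y": 0, "z": 0, "turn": 0, "fingers": 0},
])

```text
clock: 1.83
position: [407.6, -106.5, 8.1]
ee_rot: [-0.648, 0.762, -0.001, 0.002]
contact_force: [0.2, -0.1, 0.0]
gripper_width: 18.5
```

Run:
```python
from h import *
s=arm.read_state(); print(s['position'],s['ee_rot'],s['gripper_width'],s['contact_force'])
```

```text
[ 407.62587737 -106.50626813    8.10108498] [-0.64766285  0.76192474 -0.00103512  0.00156488] 18.546723272557433 [ 0.24491952 -0.11687533  0.0380059 ]
```

servo_tool([
  {"x": 0, "y": 0, "z": -2, "turn": 0, "fingers": 0},
  {"x": 0, "y": 0, "z": -3, "turn": 0, "fingers": 0},
  {"x": 0, "y": 0, "z": -3.5, "turn": -4.6, "fingers": 0},
  {"x": 0, "y": 0, "z": -3.5, "turn": -4.7, "fingers": 0},
  {"x": -2, "y": -0.4, "z": -3, "turn": 0, "fingers": 0},
  {"x": -3, "y": -0.7, "z": -2, "turn": 0, "fingers": 0},
  {"x": -3.5, "y": -0.8, "z": -1, "turn": 0, "fingers": 0},
  {"x": -3.5, "y": -0.8, "z": 0, "turn": 0, "fingers": 0},
  {"x": -3.5, "y": -0.8, "z": 0, "turn": 0, "fingers": 0},
  {"x": -3.5, "y": -0.8, "z": 0, "turn": 0, "fingers": 0},
])

```text
clock: 2.67
position: [449.3, 85.0, 188.6]
ee_rot: [0.707, -0.707, 0.0, -0.002]
contact_force: [-0.1, -0.3, 0.1]
gripper_width: 18.6
```

servo_tool([
  {"x": -3.5, "y": -0.8, "z": 0, "turn": 0, "fingers": 0},
  {"x": -2, "y": -0.6, "z": 0, "turn": 0, "fingers": 0},
  {"x": 0, "y": 0, "z": 0, "turn": 0, "fingers": 0},
  {"x": 0, "y": 0, "z": 0, "turn": 0, "fingers": 0},
])

```text
clock: 3.0
position: [463.2, 139.1, 187.3]
ee_rot: [0.708, -0.706, -0.0, -0.001]
contact_force: [0.0, 0.2, -0.3]
gripper_width: 18.4
```

Run:
```python
from h import *
s=arm.read_state(); print(s['position'],s['ee_rot'],s['gripper_width'])
save('wrist','w2');save('side','s2');save('scene','c2')
```

```text
[463.18049191 139.12011531 187.34829141] [ 7.07799198e-01 -7.06413446e-01 -2.85856310e-05 -5.81780211e-04] 18.425081956338087
```

View pics/w2.png

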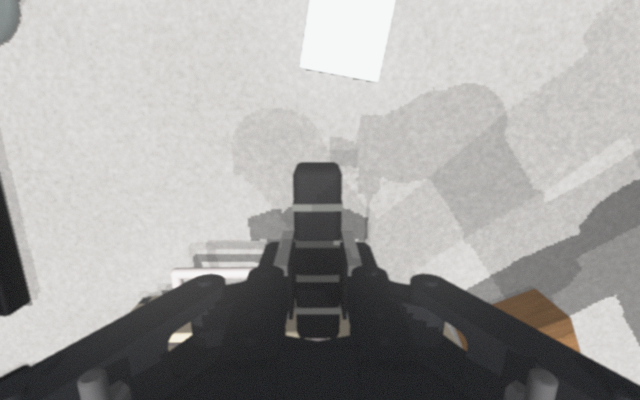

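View pics/s2.png

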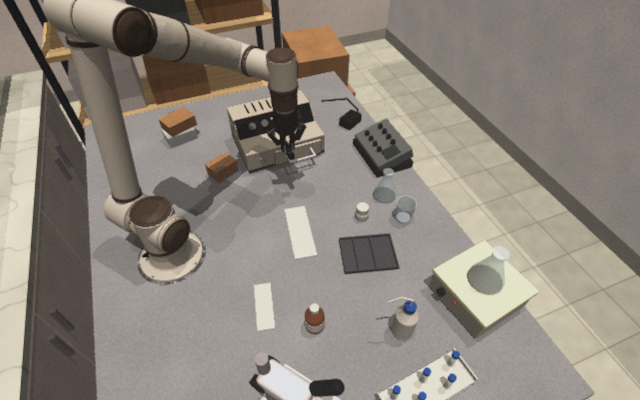

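View pics/c2.png

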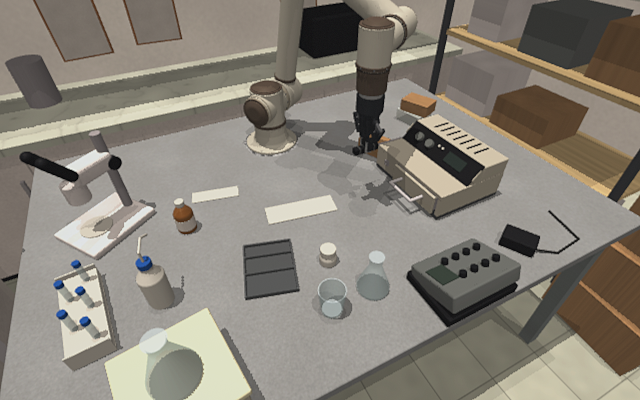

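servo_tool([
  {"x": 3.9, "y": 0, "z": 0, "turn": 0, "fingers": 0},
  {"x": 0, "y": 0, "z": 2.5, "turn": 7, "fingers": 0},
  {"x": 0, "y": 0, "z": 3, "turn": 7, "fingers": 0},
  {"x": 0, "y": 0, "z": 0, "turn": 7, "fingers": 0},
  {"x": 0, "y": 0, "z": 0, "turn": 7, "fingers": 0},
  {"x": 0, "y": 0, "z": 0, "turn": 7, "fingers": 0},
  {"x": 0, "y": 0, "z": 0, "turn": 7, "fingers": 0},
  {"x": 0, "y": 0, "z": 0, "turn": 7, "fingers": 0},
  {"x": 0, "y": 0, "z": 0, "turn": 7, "fingers": 0},
  {"x": 0, "y": 0, "z": 0, "turn": 7, "fingers": 0},
])

```text
clock: 3.98
position: [463.1, 98.1, 132.0]
ee_rot: [-0.23, 0.973, 0.0, 0.0]
contact_force: [-0.7, 0.3, -0.1]
gripper_width: 18.8
```

servo_tool([
  {"x": 0, "y": 0, "z": 0, "turn": 7, "fingers": 0},
  {"x": 0, "y": 0, "z": 0, "turn": 7, "fingers": 0},
  {"x": 0, "y": 0, "z": 0, "turn": 7, "fingers": 0},
  {"x": 0, "y": 0, "z": 0, "turn": 6, "fingers": 0},
  {"x": 0, "y": 0, "z": 0, "turn": 0, "fingers": 0},
  {"x": 0, "y": 0, "z": 0, "turn": 0, "fingers": 0},
])

```text
clock: 4.48
position: [463.2, 98.4, 131.9]
ee_rot: [-0.001, 1.0, 0.0, 0.0]
contact_force: [-0.1, 0.3, -0.9]
gripper_width: 18.6
```

Run:
```python
from h import *
s=arm.read_state(); print(s['position'],s['ee_rot'],s['gripper_width'],s['joints'],abs(s['joint_vel']).max())
save('wrist','w3')
```

```text
[463.20484393  98.4362571  131.93909223] [-6.83162675e-04  9.99999742e-01  1.30217932e-04  1.77774026e-04] 18.556559699726066 [ 5.53581739e-01  2.33421218e-01 -4.94195405e-01 -4.67724630e-05
 -8.42740361e-01 -2.12298062e+00] 0.0062582495417864425
```

View pics/w3.png

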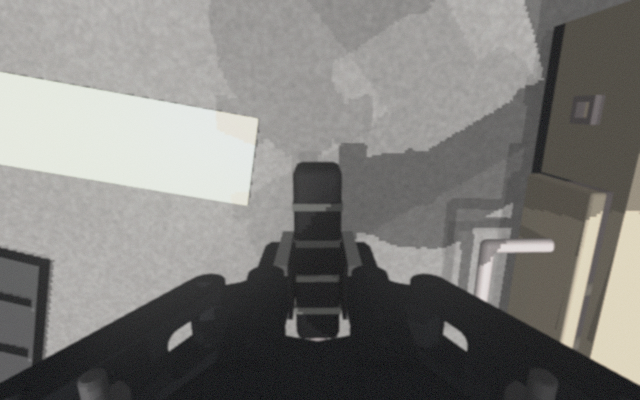

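Run:
```python
from h import *
im,d,m=load('w3')
cv2.imwrite('pics/w3c.png',cv2.resize(im[60:200,500:640,::-1],None,fx=4.2,fy=4.2,interpolation=cv2.INTER_NEAREST))
c=cloud(d,m)
for p in [(575,100),(580,109),(588,109),(600,109),(565,60),(560,150),(600,60),(600,150)]: print(p,np.round(c[p[1],p[0]],1))
```

```text
(575, 100) [393.6 270.9  48.5]
(580, 109) [399.4 274.6  49.6]
(588, 109) [399.3 270.8  61. ]
(600, 109) [399.3 276.8  62.9]
(565, 60) [365.4 277.2  23.3]
(560, 150) [428.6 277.2  35.3]
(600, 60) [369.5 277.2  54.5]
(600, 150) [424.4 277.7  68.6]
```

View pics/w3c.png

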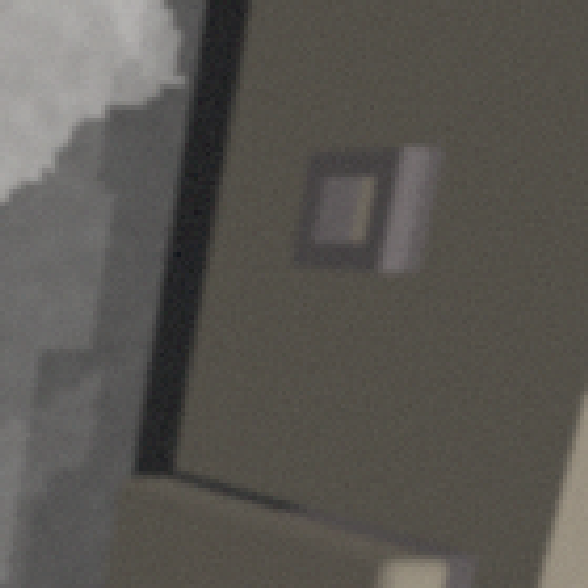

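Run:
```python
from h import *
im,d,m=load('w3'); c=cloud(d,m)
A=c[15:95,575:632].reshape(-1,3); B=c[130:165,560:625].reshape(-1,3); q=np.vstack([A,B]); q=q[(q[:,2]>10)&(q[:,2]<90)&(abs(q[:,1]-277)<8)]
Am=np.c_[q[:,0],q[:,2],np.ones(len(q))]; s,_,_,_=np.linalg.lstsq(Am,q[:,1],rcond=None); print('plane y=ax+bz+c',s, np.std(q[:,1]-Am@s),len(q))
yf=s[0]*398+s[1]*55+s[2]; print(yf)
def ony(u,v,y):
    o,r=ray(m,u,v); return o+r*(y-o[1])/r[1]
for nm,p in dict(TL=(312,155),BL=(297,262),TR=(402,150),BR=(380,268),hTL=(320,178),hTR=(375,175),hBR=(360,242),hBL=(312,242)).items():
    print(nm,np.round(ony(p[0]/4.2+500-.4,p[1]/4.2+60-.4,yf-6),1))
# bottom dark strip edge left/right; front bottom edge line on z? two pts
for p in [(560,25),(548,100),(541,160)]: print(ony(*p,yf))
```

```text
plane y=ax+bz+c [ 1.65423758e-02 -2.58941358e-03  2.70614727e+02] 0.5722375670578362 6780
277.05617503203507
TL [391.3 271.1  46.7]
BL [407.9 271.1  48. ]
TR [391.1 271.1  64.1]
BR [408.1 271.1  64.7]
hTL [394.9 271.1  49.3]
hTR [394.6 271.1  60.1]
hBR [404.5 271.1  59.9]
hBL [404.7 271.1  50.3]
[339.93946595 277.05617503  11.57366089]
[392.84826566 277.05617503  12.96829839]
[438.78752242 277.05617503  17.21946854]
```

servo_tool([
  {"x": 0, "y": 0, "z": 0, "turn": -7, "fingers": 0},
  {"x": 0, "y": 0, "z": 0, "turn": -7, "fingers": 0},
  {"x": 0, "y": 0, "z": 0, "turn": -7, "fingers": 0},
  {"x": 0, "y": 0, "z": 0, "turn": -7, "fingers": 0},
  {"x": 0, "y": 0, "z": 0, "turn": -7, "fingers": 0},
  {"x": 0, "y": 0, "z": 0, "turn": -7, "fingers": 0},
  {"x": 0, "y": 0, "z": 0, "turn": -7, "fingers": 0},
  {"x": 0, "y": 0, "z": 0, "turn": -7, "fingers": 0},
  {"x": 0, "y": 0, "z": 0, "turn": -7, "fingers": 0},
  {"x": 0, "y": 0, "z": 0, "turn": -7, "fingers": 0},
])

```text
clock: 5.37
position: [463.3, 99.0, 131.7]
ee_rot: [-0.577, 0.817, 0.0, 0.0]
contact_force: [0.7, 0.4, -0.3]
gripper_width: 18.4
```

servo_tool([
  {"x": 0, "y": 0, "z": 0, "turn": -7, "fingers": 0},
  {"x": 0, "y": 0, "z": 0, "turn": -7, "fingers": 0},
  {"x": 0, "y": 0, "z": 0, "turn": -6.9, "fingers": 0},
  {"x": 0, "y": 2, "z": 1, "turn": 0, "fingers": 0},
  {"x": 0, "y": 3, "z": 2.5, "turn": 0, "fingers": 0},
  {"x": 0, "y": 1, "z": 2.5, "turn": 0, "fingers": 0},
  {"x": 0, "y": 0, "z": 2.2, "turn": 0, "fingers": 0},
  {"x": 0, "y": 0, "z": 0, "turn": 0, "fingers": 0},
  {"x": 0, "y": 0, "z": 0, "turn": 0, "fingers": 0},
])

```text
clock: 6.12
position: [403.4, 98.1, 49.5]
ee_rot: [0.713, -0.701, 0.0, 0.001]
contact_force: [0.1, -0.1, -0.4]
gripper_width: 18.4
```

Run:
```python
from h import *
s=arm.read_state(); print(s['position'],s['ee_rot'],s['gripper_width'],Rt(s['ee_rot'])[:,0])
save('side','s4');save('scene','c4');save('wrist','w4')
im,d,m=load('s4'); cv2.imwrite('pics/s4c.png',cv2.resize(im[110:220,200:340,::-1],None,fx=5,fy=5,interpolation=cv2.INTER_NEAREST))
im,d,m=load('c4'); cv2.imwrite('pics/c4c.png',cv2.resize(im[110:220,330:450,::-1],None,fx=5,fy=5,interpolation=cv2.INTER_NEAREST))
```

```text
[403.37712387  98.10996957  49.4804328 ] [ 7.13197742e-01 -7.00962311e-01  1.66505097e-05  9.05477414e-04] 18.42246944583804 [ 0.01730368 -0.99984944  0.00129316]
```

View pics/s4c.png

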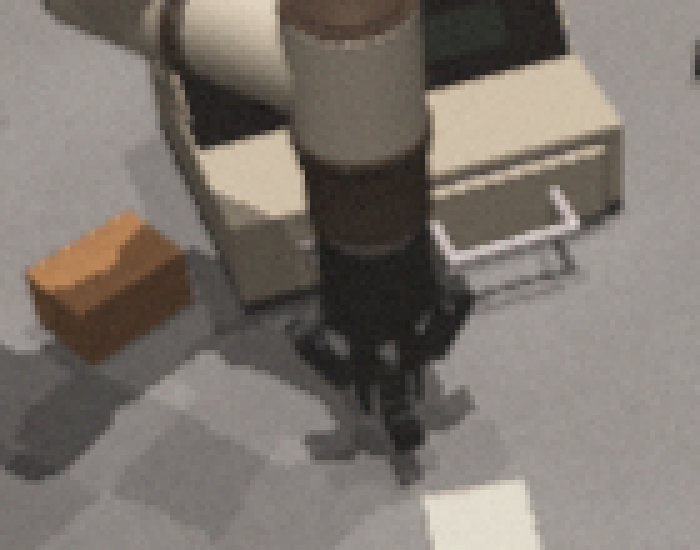

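View pics/c4c.png

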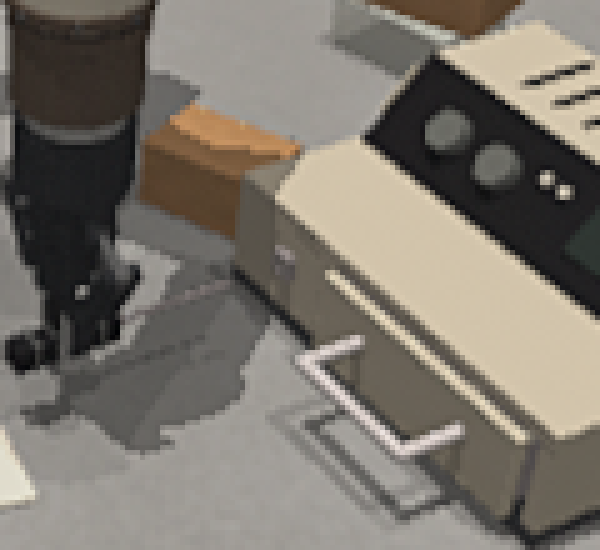

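Run:
```python
from h import *
m=load('c4')[2]; 
t=np.array([403.4,98.1,54.4])+130*np.array([-.0173,1,0]); print(t,proj(m,t),proj(m,[399.6,271,55]),proj(m,t-[0,60,0]))
im,d,_=load('c4'); cv2.imwrite('pics/c4d.png',cv2.resize(im[145:185,345:405,::-1],None,fx=12,fy=12,interpolation=cv2.INTER_NEAREST))
```

```text
[401.151 228.1    54.4  ] (np.float64(375.49042170742285), np.float64(166.5170477682085)) (np.float64(385.7928675523091), np.float64(162.71035565962632)) (np.float64(360.3365738057015), np.float64(171.44599910555786))
```

View pics/c4d.png

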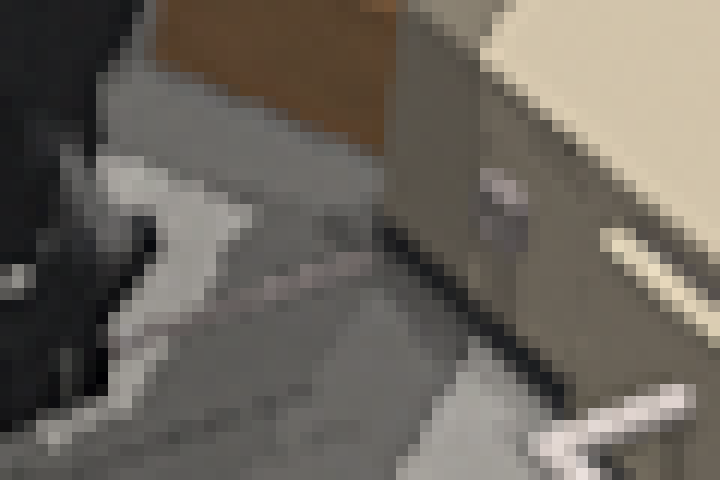

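View pics/w4.png

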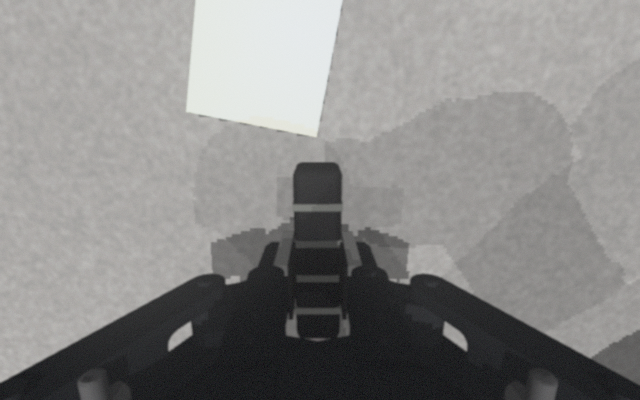

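servo_tool([
  {"x": -1.5, "y": 0.09, "z": -0.06, "turn": 0, "fingers": 0},
  {"x": -1.8, "y": 0, "z": 0, "turn": 0, "fingers": 0},
  {"x": -0.6, "y": 0, "z": 0, "turn": 0, "fingers": 0},
  {"x": 0, "y": 0, "z": 0, "turn": 0, "fingers": 0},
])

```text
clock: 6.6
position: [403.2, 139.0, 51.3]
ee_rot: [0.713, -0.701, 0.0, -0.002]
contact_force: [-0.1, 0.5, -0.4]
gripper_width: 18.5
```

Run:
```python
from h import *
s=arm.read_state(); print(s['position'],s['contact_force'],Rt(s['ee_rot'])[:,0])
save('scene','c5')
im,d,_=load('c5'); cv2.imwrite('pics/c5d.png',cv2.resize(im[145:185,345:405,::-1],None,fx=12,fy=12,interpolation=cv2.INTER_NEAREST))
```

```text
[403.15878895 139.0365377   51.32096345] [-0.05524151  0.47782872 -0.44730627] [ 0.01772349 -0.99984075 -0.00208512]
```

View pics/c5d.png

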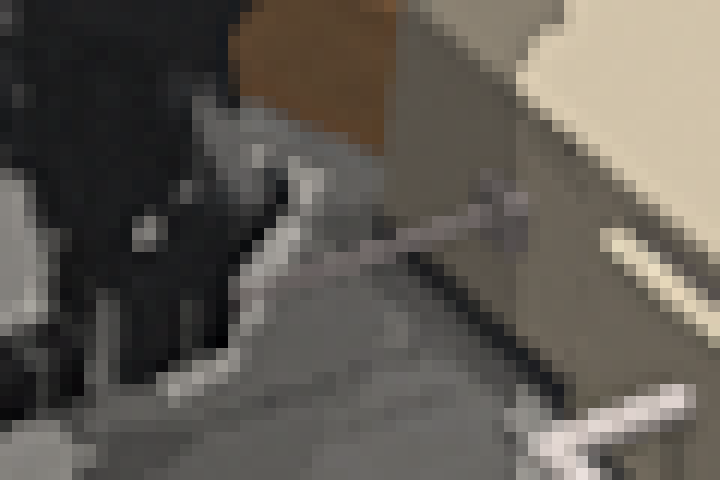

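servo_tool([
  {"x": 0, "y": 0.1, "z": 0.05, "turn": 0, "fingers": 0},
  {"x": -0.4, "y": 0, "z": 0, "turn": 0, "fingers": 0},
  {"x": -0.4, "y": 0, "z": 0, "turn": 0, "fingers": 0},
  {"x": -0.4, "y": 0, "z": 0, "turn": 0, "fingers": 0},
  {"x": 0, "y": 0, "z": 0, "turn": 0, "fingers": 0},
])

```text
clock: 7.07
position: [401.0, 150.0, 49.8]
ee_rot: [0.713, -0.701, 0.0, -0.0]
contact_force: [-0.2, 0.2, -0.6]
gripper_width: 18.4
```

Run:
```python
from h import *
s=arm.read_state(); print(s['position'],s['contact_force'],s['wrist_torque'],Rt(s['ee_rot'])[:,0])
save('scene','c6'); 
s=arm.read_state(); print(s['position'],s['contact_force'])
im,d,_=load('c6'); cv2.imwrite('pics/c6d.png',cv2.resize(im[145:185,345:405,::-1],None,fx=12,fy=12,interpolation=cv2.INTER_NEAREST))
```

```text
[401.03803997 149.9564664   49.79359239] [-0.16827873  0.15589524 -0.6108301 ] [ 0.03565854  0.01243095 -0.00038657] [ 1.62054889e-02 -9.99868627e-01 -3.33678434e-04]
[400.83091348 149.65422952  49.70643077] [ 0.04155333 -0.60668314 -0.55367485]
```

View pics/c6d.png

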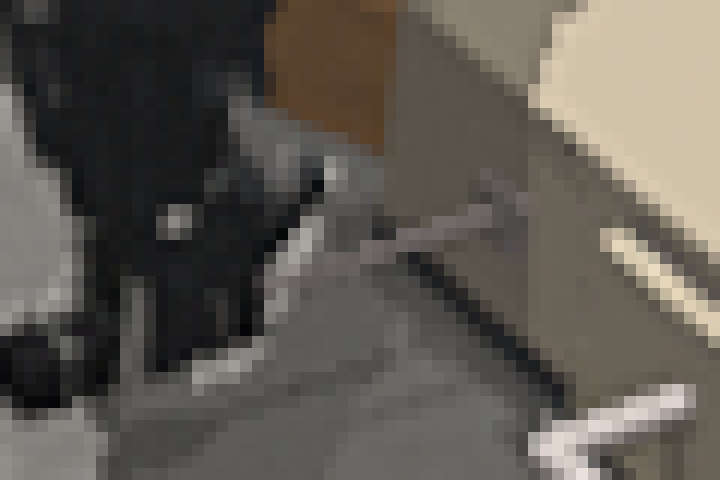

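servo_tool([
  {"x": -0.6, "y": 0, "z": 0, "turn": 0, "fingers": 0},
  {"x": -0.8, "y": 0, "z": 0, "turn": 0, "fingers": 0},
  {"x": -0.8, "y": 0, "z": 0, "turn": 0, "fingers": 0},
  {"x": -0.8, "y": 0, "z": 0, "turn": 0, "fingers": 0},
  {"x": -0.3, "y": 0, "z": 0, "turn": 0, "fingers": 0},
  {"x": 0, "y": 0, "z": 0, "turn": 0, "fingers": 0},
])

```text
clock: 7.62
position: [400.4, 183.5, 49.7]
ee_rot: [0.713, -0.701, 0.0, -0.0]
contact_force: [0.5, 0.5, -0.6]
gripper_width: 18.6
```

servo_tool([
  {"x": -0.4, "y": 0, "z": 0, "turn": 0, "fingers": 0},
  {"x": -0.4, "y": 0, "z": 0, "turn": 0, "fingers": 0},
  {"x": -0.3, "y": 0, "z": 0, "turn": 0, "fingers": 0},
  {"x": 0, "y": 0, "z": 0, "turn": 0, "fingers": 0},
])

```text
clock: 7.95
position: [399.3, 192.7, 49.4]
ee_rot: [0.713, -0.701, 0.0, 0.001]
contact_force: [-0.9, -2.0, 0.3]
gripper_width: 18.9
```

Run:
```python
from h import *
save('scene','c7'); 
s=arm.read_state(); print(s['position'],s['contact_force'])
im,d,_=load('c7'); cv2.imwrite('pics/c7d.png',cv2.resize(im[110:230,330:510,::-1],None,fx=4,fy=4,interpolation=cv2.INTER_NEAREST))
```

```text
[399.43819114 192.8390141   49.41906875] [-1.91554896 -1.10465092 -0.68530965]
```

View pics/c7d.png

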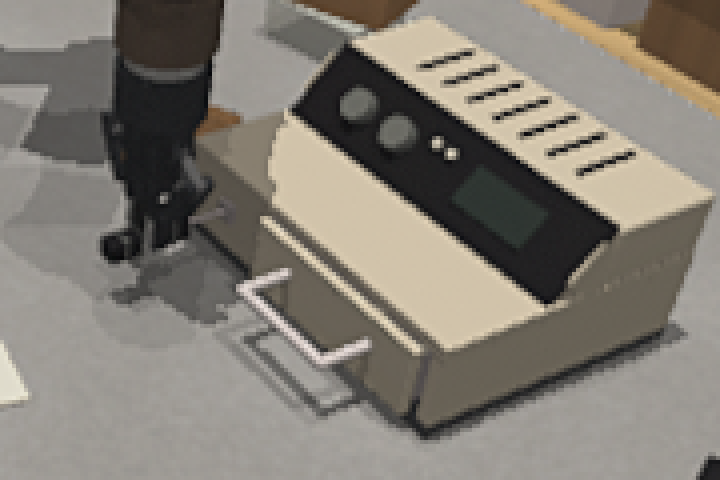

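servo_tool([
  {"x": -0.3, "y": -0.05, "z": 0, "turn": 0, "fingers": 0},
  {"x": -0.3, "y": 0, "z": 0, "turn": 0, "fingers": 0},
  {"x": 0, "y": 0, "z": 0, "turn": 0, "fingers": 0},
  {"x": 0, "y": 0, "z": 0, "turn": 0, "fingers": 0},
])

```text
clock: 8.33
position: [399.8, 198.7, 49.4]
ee_rot: [0.713, -0.701, -0.0, 0.001]
contact_force: [-1.2, -4.9, -1.1]
gripper_width: 18.3
```

Run:
```python
from h import *
save('scene','c8'); 
s=arm.read_state(); print(s['position'],s['contact_force'])
im,d,_=load('c8'); cv2.imwrite('pics/c8d.png',cv2.resize(im[110:230,330:510,::-1],None,fx=4,fy=4,interpolation=cv2.INTER_NEAREST))
```

```text
[399.85697951 198.71684124  49.40374442] [-1.84966009 -4.78154342 -0.58639552]
```

View pics/c8d.png

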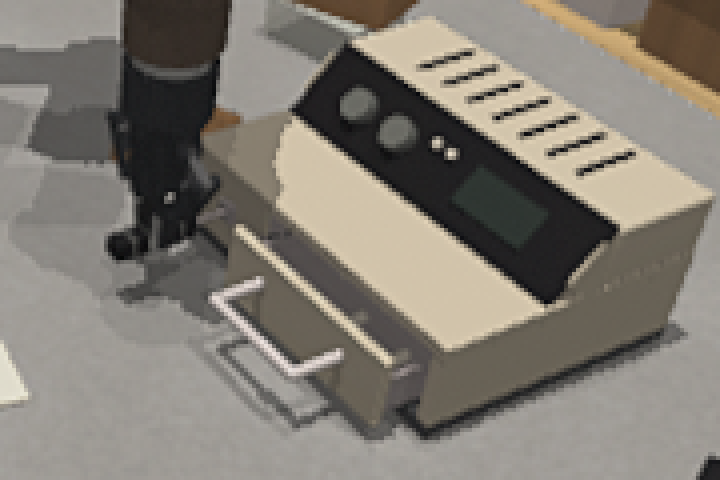

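servo_tool([
  {"x": 1.5, "y": 0, "z": 0, "turn": 0, "fingers": 0},
  {"x": 2.5, "y": 0, "z": 0, "turn": 0, "fingers": 0},
  {"x": 3, "y": 0, "z": 0, "turn": 0, "fingers": 0},
  {"x": 3, "y": 0, "z": 0, "turn": 0, "fingers": 0},
  {"x": 3, "y": -0.1, "z": -1, "turn": 0, "fingers": 0},
  {"x": 3.5, "y": -0.2, "z": -1, "turn": 0, "fingers": 0},
  {"x": 3.5, "y": -0.2, "z": 0, "turn": 0, "fingers": 0},
  {"x": 3.5, "y": -0.2, "z": 0, "turn": 0, "fingers": 0},
  {"x": 3.5, "y": -0.2, "z": 0, "turn": 0, "fingers": 0},
  {"x": 3, "y": 0, "z": 0, "turn": 5, "fingers": 0},
])

```text
clock: 9.22
position: [417.1, -101.9, 70.8]
ee_rot: [-0.681, 0.733, -0.002, 0.003]
contact_force: [0.9, 0.6, -1.6]
gripper_width: 18.5
```

servo_tool([
  {"x": 0, "y": 0, "z": 0, "turn": 5.3, "fingers": 0},
  {"x": 0, "y": 0, "z": 0, "turn": 0, "fingers": 0},
  {"x": 0, "y": 0, "z": 0, "turn": 0, "fingers": 0},
])

```text
clock: 9.47
position: [415.9, -100.4, 70.2]
ee_rot: [-0.647, 0.762, -0.001, 0.002]
contact_force: [-0.0, 0.1, 0.2]
gripper_width: 18.3
```

Run:
```python
from h import *
s=arm.read_state(); print(s['position'],s['contact_force'],Rt(s['ee_rot'])[:,0],s['gripper_width'])
print('to target',totool(np.array([414,-107,10])-s['position'],s))
save('scene','c9'); 
save('side','s9'); 
im,d,_=load('c9'); cv2.imwrite('pics/c9d.png',cv2.resize(im[110:300,230:510,::-1],None,fx=2.8,fy=2.8))
```

```text
[ 415.85305896 -100.36233094   70.24285264] [-0.03150011  0.13827655  0.2476903 ] [-0.16189956 -0.98680648 -0.00122593] 18.33911549312338
to target [ 6.92395775  0.98477909 60.23107829]
```

View pics/c9d.png

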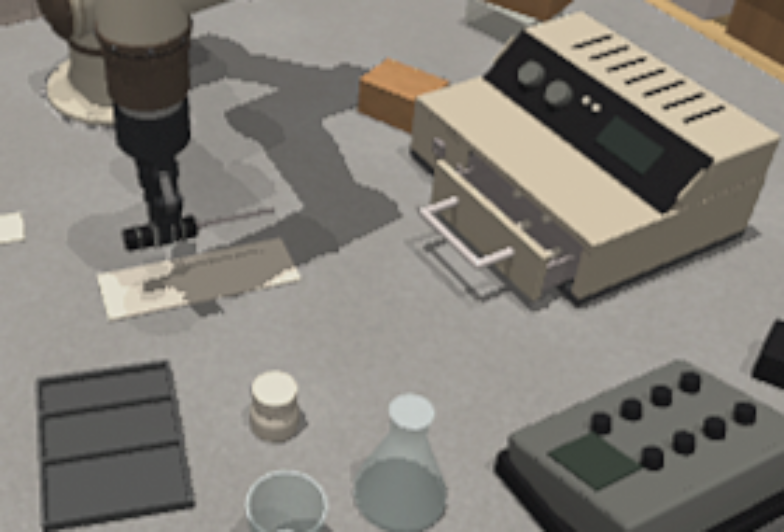

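servo_tool([
  {"x": 0.6, "y": 0, "z": 2.5, "turn": 0, "fingers": 0},
  {"x": 0, "y": 0, "z": 2.2, "turn": 0, "fingers": 0},
  {"x": 0, "y": 0, "z": 0.9, "turn": 0, "fingers": 0},
  {"x": 0, "y": 0, "z": 0.4, "turn": 0, "fingers": 0},
  {"x": 0, "y": 0, "z": 0.1, "turn": 0, "fingers": 0},
  {"x": 0, "y": 0, "z": 0, "turn": 0, "fingers": 0},
])

```text
clock: 10.07
position: [413.9, -105.8, 9.0]
ee_rot: [-0.648, 0.762, -0.0, 0.0]
contact_force: [-0.1, -0.5, -1.2]
gripper_width: 18.4
```

Run:
```python
from h import *
s=arm.read_state(); print(s['position'],s['contact_force'],s['gripper_width'])
```

```text
[ 413.8782775  -105.75029197    8.9508376 ] [-0.05001923 -0.48637122 -1.23912971] 18.360827753016817
```

servo_tool([
  {"x": 0, "y": 0, "z": 0.08, "turn": 0, "fingers": 0},
  {"x": 0, "y": 0, "z": 0, "turn": 0, "fingers": 2.5},
  {"x": 0, "y": 0, "z": 0, "turn": 0, "fingers": 4},
  {"x": 0, "y": 0, "z": 0, "turn": 0, "fingers": 4},
  {"x": 0, "y": 0, "z": -2, "turn": 0, "fingers": 4},
  {"x": 0, "y": 0, "z": -4, "turn": 0, "fingers": 4},
  {"x": 0, "y": 0, "z": -4, "turn": 0, "fingers": 4},
  {"x": 0, "y": 0, "z": -4, "turn": 0, "fingers": 4},
  {"x": 0, "y": 0, "z": -3, "turn": 0, "fingers": 4},
  {"x": 0, "y": 0, "z": 0, "turn": 0, "fingers": 4},
])

```text
clock: 10.9
position: [417.3, -106.5, 184.8]
ee_rot: [-0.647, 0.762, -0.005, 0.006]
contact_force: [-0.0, 0.1, -0.1]
gripper_width: 40.0
```

Run:
```python
from h import *
s=arm.read_state(); print(s['position'],s['contact_force'],s['gripper_width'])
save('wrist','w10')
```

```text
[ 417.28916271 -106.54072636  184.80333934] [-0.04178532  0.11424007 -0.11468518] 39.96965803341087
```

View pics/w10.png

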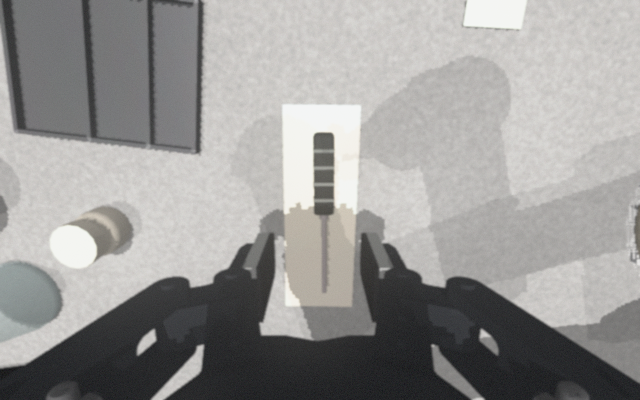

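Run:
```python
from h import *
for f in ['c9','s9']:
    im,d,m=load(f); c=cloud(d,m)
    k=(c[...,2]>48)&(c[...,2]<70)&(c[...,0]>480)&(c[...,0]<620)&(c[...,1]>150)&(c[...,1]<200)
    q=c[k]; print(len(q),q.mean(0),np.percentile(q,[5,50,95],axis=0).round(1).tolist())
```

```text
118 [549.36482632 186.16982596  59.13424134] [[496.0, 181.2, 54.7], [551.3, 185.0, 59.5], [598.0, 195.5, 62.5]]
24 [588.25670177 186.61320515  59.06345866] [[574.9, 181.1, 54.0], [590.0, 184.9, 59.5], [598.8, 198.7, 65.4]]
```

servo_tool([
  {"x": 0, "y": 0, "z": 0, "turn": 7, "fingers": 3.2},
  {"x": 0, "y": 0, "z": 0, "turn": 7, "fingers": 3.2},
  {"x": 0, "y": 0, "z": 0, "turn": 7, "fingers": 3.2},
  {"x": 0, "y": 0, "z": 0, "turn": 7, "fingers": 3.2},
  {"x": 0, "y": 0, "z": 0, "turn": 7, "fingers": 3.2},
  {"x": 0, "y": 0, "z": 0, "turn": 7, "fingers": 3.2},
  {"x": 0, "y": 0, "z": 0, "turn": 7, "fingers": 3.2},
  {"x": 0, "y": 0, "z": 0, "turn": 7, "fingers": 3.2},
  {"x": 0, "y": 0, "z": 0, "turn": 7, "fingers": 3.2},
  {"x": 0, "y": 0, "z": 0, "turn": 7, "fingers": 3.2},
])

```text
clock: 11.78
position: [412.2, -106.5, 176.7]
ee_rot: [-0.089, 0.996, 0.0, -0.001]
contact_force: [0.6, -0.1, 0.2]
gripper_width: 31.7
```

servo_tool([
  {"x": 0, "y": 0, "z": 0, "turn": 7, "fingers": 3.2},
  {"x": 0, "y": 0, "z": 0, "turn": 2.7, "fingers": 3.2},
  {"x": 0, "y": 0, "z": 0, "turn": 0, "fingers": 3.2},
])

```text
clock: 12.03
position: [412.2, -106.5, 176.8]
ee_rot: [-0.007, 1.0, 0.0, -0.001]
contact_force: [0.4, -0.3, -0.7]
gripper_width: 32.2
```

Run:
```python
from h import *
s=arm.read_state(); print(s['position'],Rt(s['ee_rot']).round(3).tolist(),s['joints'])
print('to target',totool(np.array([546,185,110])-s['position'],s))
```

```text
[ 412.22975297 -106.46471286  176.76222173] [[-1.0, -0.015, -0.002], [-0.015, 1.0, 0.0], [0.002, 0.0, -1.0]] [ 1.31712421e-01  9.66305147e-02 -5.32896052e-01 -4.91546182e-04
 -9.43695230e-01 -1.68762142e+00]
to target [-138.1743063   289.47344035   66.4555528 ]
```

servo_tool([
  {"x": -1.7, "y": 3.6, "z": 0, "turn": 0, "fingers": 3.2},
  {"x": -1.7, "y": 3.6, "z": 0, "turn": 0, "fingers": 3.2},
  {"x": -1.7, "y": 3.6, "z": 0, "turn": 0, "fingers": 3.2},
  {"x": -1.7, "y": 3.6, "z": 0, "turn": 0, "fingers": 3.2},
  {"x": -1.7, "y": 3.6, "z": 0, "turn": 0, "fingers": 3.2},
  {"x": -1.7, "y": 3.6, "z": 0, "turn": 0, "fingers": 3.2},
  {"x": -1.7, "y": 3.6, "z": 0, "turn": 0, "fingers": 3.2},
  {"x": -1.8, "y": 3.6, "z": 0, "turn": 0, "fingers": 3.2},
  {"x": 0, "y": 0, "z": 0, "turn": 0, "fingers": 3.2},
  {"x": 0, "y": 0, "z": 0, "turn": 0, "fingers": 3.2},
])

```text
clock: 12.87
position: [545.5, 185.3, 176.0]
ee_rot: [-0.01, 1.0, -0.001, -0.001]
contact_force: [-0.2, -1.1, 0.1]
gripper_width: 32.0
```

Run:
```python
from h import *
s=arm.read_state(); print(s['position'],Rt(s['ee_rot']).round(3).tolist())
im,d,m=save('wrist','w11'); c=cloud(d,m)
k=(c[...,2]>45)&(c[...,2]<68)&(c[...,0]>440)&(c[...,0]<620)&(c[...,1]>150)&(c[...,1]<205); q=c[k]; print(len(q), np.percentile(q,[2,50,98],axis=0).round(1).tolist())
```

```text
[545.52930138 185.32793484 176.00763664] [[-1.0, -0.019, -0.003], [-0.019, 1.0, -0.001], [0.003, -0.001, -1.0]]
1958 [[491.5, 181.3, 56.4], [539.5, 187.5, 59.9], [597.4, 203.7, 61.7]]
```

View pics/w11.png

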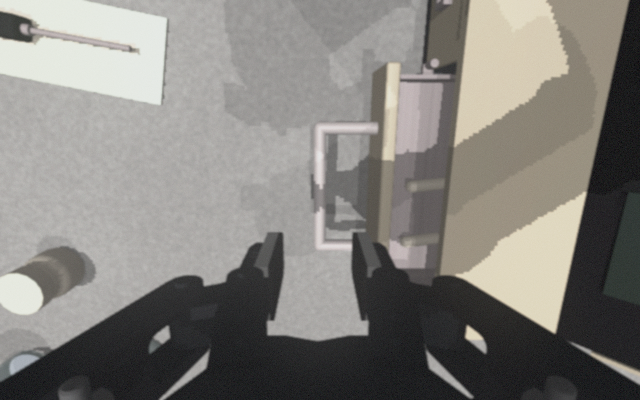

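servo_tool([
  {"x": 0, "y": 0.1, "z": 3.5, "turn": 0, "fingers": 3.2},
  {"x": 0, "y": 0, "z": 4, "turn": 0, "fingers": 3.2},
  {"x": 0, "y": 0, "z": 3.3, "turn": 0, "fingers": 3.2},
  {"x": 0, "y": 0, "z": 2, "turn": 0, "fingers": 3.2},
  {"x": 0, "y": 0, "z": 1, "turn": 0, "fingers": 3.2},
  {"x": 0, "y": 0, "z": 0, "turn": 0, "fingers": 1},
  {"x": 0, "y": 0, "z": 0, "turn": 0, "fingers": 0},
  {"x": 0, "y": 0, "z": 0, "turn": 0, "fingers": 0},
  {"x": 0, "y": 0, "z": 0, "turn": 0, "fingers": 0},
])

```text
clock: 13.67
position: [545.7, 184.4, 40.4]
ee_rot: [-0.008, 1.0, 0.0, 0.0]
contact_force: [0.9, -1.5, -7.5]
gripper_width: 8.1
```

servo_tool([
  {"x": 0, "y": -0.6, "z": 0, "turn": 0, "fingers": 0},
  {"x": 0, "y": -1.2, "z": 0, "turn": 0, "fingers": 0},
  {"x": 0, "y": -1.6, "z": 0, "turn": 0, "fingers": 0},
  {"x": 0, "y": -1.8, "z": 0, "turn": 0, "fingers": 0},
  {"x": 0, "y": -1.8, "z": 0, "turn": 0, "fingers": 0},
  {"x": 0, "y": -1.8, "z": 0, "turn": 0, "fingers": 0},
  {"x": 0, "y": -1.5, "z": 0, "turn": 0, "fingers": 0},
  {"x": 0, "y": -1.2, "z": 0, "turn": 0, "fingers": 0},
  {"x": 0, "y": -0.8, "z": 0, "turn": 0, "fingers": 0},
  {"x": 0, "y": 0, "z": 0, "turn": 0, "fingers": 0},
])

```text
clock: 14.5
position: [547.7, 59.9, 40.4]
ee_rot: [-0.007, 1.0, -0.0, 0.0]
contact_force: [0.7, -1.2, -5.2]
gripper_width: 7.7
```

Run:
```python
from h import *
s=arm.read_state(); print(s['position'],s['contact_force'],s['gripper_width'])
```

```text
[547.65595198  59.93303612  40.38832212] [ 0.70588794 -1.17366692 -5.18494372] 7.716302608153714
```

servo_tool([
  {"x": 0, "y": -0.35, "z": 0, "turn": 0, "fingers": 0},
  {"x": 0, "y": 0, "z": 0, "turn": 0, "fingers": 0},
  {"x": 0, "y": 0, "z": 0, "turn": 0, "fingers": 2},
  {"x": 0, "y": 0, "z": 0, "turn": 0, "fingers": 3.2},
  {"x": 0, "y": 0, "z": 0, "turn": 0, "fingers": 3.2},
  {"x": 0, "y": 0, "z": -3, "turn": 0, "fingers": 3.2},
  {"x": 0, "y": 0, "z": -4, "turn": 0, "fingers": 3.2},
  {"x": -0.5, "y": 1.5, "z": -3.6, "turn": 0, "fingers": 3.2},
  {"x": -1, "y": 2.5, "z": -3, "turn": 0, "fingers": 3.2},
  {"x": -1, "y": 2.5, "z": -3, "turn": 0, "fingers": 3.2},
])

```text
clock: 15.33
position: [571.9, 123.8, 209.1]
ee_rot: [-0.007, 1.0, 0.0, 0.001]
contact_force: [1.1, 0.3, 0.1]
gripper_width: 31.9
```

servo_tool([
  {"x": -1.2, "y": 2.7, "z": -2, "turn": 0, "fingers": 3.2},
  {"x": -1.2, "y": 2.7, "z": 0, "turn": 0, "fingers": 3.2},
  {"x": 0, "y": 0, "z": 0, "turn": 0, "fingers": 3.2},
  {"x": 0, "y": 0, "z": 0, "turn": 0, "fingers": 3.2},
])

```text
clock: 15.67
position: [594.8, 179.3, 225.9]
ee_rot: [-0.009, 1.0, 0.0, 0.0]
contact_force: [-0.7, -0.6, -0.7]
gripper_width: 32.1
```

Run:
```python
from h import *
s=arm.read_state(); print(s['position'],s['contact_force'],s['gripper_width'])
im,d,m=save('wrist','w12')
```

```text
[594.8013738  179.27348307 225.8721121 ] [-0.69801972 -0.62795873 -0.67231865] 32.06825161982049
```

View pics/w12.png

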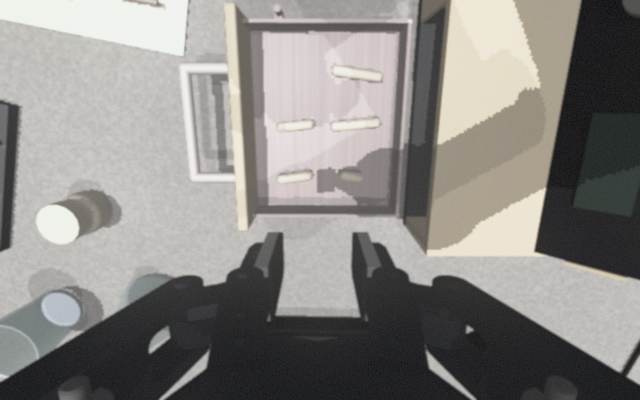

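```bash
cat > bars.py <<'E'
from h import *
def bars(fn,ztop=35):
    im,d,m=load(fn); c=cloud(d,m); h=cv2.cvtColor(im,cv2.COLOR_RGB2LAB).astype(int)
    k=((c[...,2]>30.5)&(c[...,2]<42)&(c[...,0]>440)&(c[...,0]<650)&(c[...,1]>100)&(c[...,1]<275)).astype(np.uint8)
    k=cv2.morphologyEx(k,cv2.MORPH_OPEN,np.ones((3,3)))
    cs,_=cv2.findContours(k,cv2.RETR_EXTERNAL,cv2.CHAIN_APPROX_NONE); out=[]
    for q in cs:
        if cv2.contourArea(q)<60: continue
        p=np.array([onz(m,a[0][0],a[0][1],33)[:2] for a in q],np.float32)
        r=cv2.minAreaRect(p); (w,h),a=r[1],r[2]
        L,W=max(w,h),min(w,h); a=a if w>=h else a+90
        (u,v)=q[:,0].mean(0); M=cv2.moments(q); 
        out.append((r[0],L,W,a,(u,v))); print('c',np.round(r[0],1),'L %.1f W %.1f ang %.1f'%(L,W,(a+90)%180-90),'px',np.round((u,v)))
    return out
if __name__=='__main__':
    import sys; bars(sys.argv[1])
E
python3 - <<'E'
from h import *
from bars import bars
bars('w12')
im,d,m=load('w12'); c=cloud(d,m)
for p in [(357,74),(320,100),(240,100),(249,100),(395,100),(320,30),(320,205)]: print(p,c[p[1],p[0]].round(1))
save('scene','c12');save('side','s12')
for f in ['c12','s12']:
    im,d,m=load(f);c=cloud(d,m)
    k=(im.max(2)<100)&(c[...,0]>480)&(c[...,0]<730)&(c[...,1]>-370)&(c[...,1]<-140)&(abs(c[...,2]-8)<14)
    k=cv2.morphologyEx(k.astype(np.uint8),cv2.MORPH_OPEN,np.ones((3,3)))>0
    print('tray',cv2.minAreaRect(c[k][:,:2].astype(np.float32)),k.sum())
E
```

```text
c [598.7 214.5] L 25.1 W 10.4 ang 82.7 px [351. 176.]
c [600.5 154.6] L 37.7 W 10.5 ang -81.5 px [294. 177.]
c [547.4 154.9] L 37.9 W 10.0 ang -83.5 px [295. 125.]
c [545.2 215.8] L 50.6 W 10.1 ang -84.1 px [354. 124.]
c [497.  215.5] L 51.1 W 10.3 ang 82.6 px [356.  73.]
c [457.7 173.7] L 31.0 W 1.7 ang -89.0 px [314.  28.]
c [458.8 133.3] L 46.1 W 2.6 ang -89.0 px [271.  28.]
(357, 74) [497.9 215.1  36.5]
(320, 100) [522.3 180.1  27.1]
(240, 100) [524.6 111.8  80.3]
(249, 100) [523.9 112.6  46.3]
(395, 100) [521.  255.8  26.2]
(320, 30) [458.5 178.9  29.3]
(320, 205) [632.8 182.3  26. ]
tray ((599.5321044921875, -235.37149047851562), (136.7649688720703, 177.289794921875), 73.52096557617188) 2743
tray ((598.3331298828125, -238.3533935546875), (140.06239318847656, 173.97438049316406), 74.17256164550781) 1921
```

servo_tool([
  {"x": 0, "y": 3.5, "z": 1, "turn": 0, "fingers": 2.6},
  {"x": 0, "y": 0, "z": 3, "turn": -7, "fingers": 2.6},
  {"x": 0, "y": 0, "z": 3, "turn": -7, "fingers": 2.6},
  {"x": 0, "y": 0, "z": 0, "turn": -7, "fingers": 2.6},
  {"x": 0, "y": 0, "z": 0, "turn": -7, "fingers": 2.6},
  {"x": 0, "y": 0, "z": 0, "turn": -7, "fingers": 2.6},
  {"x": 0, "y": 0, "z": 0, "turn": -7, "fingers": 2.6},
  {"x": 0, "y": 0, "z": 0, "turn": -7, "fingers": 2.6},
  {"x": 0, "y": 0, "z": 0, "turn": -7, "fingers": 2.6},
  {"x": 0, "y": 0, "z": 0, "turn": -7, "fingers": 2.6},
])

```text
clock: 16.65
position: [593.9, 211.6, 155.8]
ee_rot: [-0.531, 0.847, -0.0, -0.0]
contact_force: [0.7, -0.3, -0.2]
gripper_width: 25.6
```

servo_tool([
  {"x": 0, "y": 0, "z": 0, "turn": -7, "fingers": 2.6},
  {"x": 0, "y": 0, "z": 0, "turn": -7, "fingers": 2.6},
  {"x": 0, "y": 0, "z": 0, "turn": -4.7, "fingers": 2.6},
  {"x": 0, "y": 0, "z": 0, "turn": 0, "fingers": 2.6},
])

```text
clock: 16.98
position: [593.9, 211.7, 155.9]
ee_rot: [-0.66, 0.751, -0.0, -0.0]
contact_force: [-0.1, 0.5, 0.4]
gripper_width: 26.0
```

```bash
cat > to.py <<'E'
from h import *
import sys
s=arm.read_state(); p=s['position']; R=Rt(s['ee_rot'])
phi=np.degrees(np.arctan2(R[1,0],R[0,0]))
x,y,z,ph=map(float,sys.argv[1:5])
print('pos',p.round(1),'phi %.1f'%phi,'f',s['contact_force'].round(1),'g %.1f'%s['gripper_width'],'J6 %.2f'%s['joints'][5])
dt=(phi-ph+180)%360-180
# shift in current tool axes using pure yaw
a=np.radians(phi); ex=np.array([np.cos(a),np.sin(a)]); ey=np.array([np.sin(a),-np.cos(a)])
d=np.array([x,y])-p[:2]; print('shift now: x %.2f y %.2f z %.2f cm, turn %.1f'%(d@ex/10,d@ey/10,(p[2]-z)/10,dt))
a=np.radians(ph); ex=np.array([np.cos(a),np.sin(a)]); ey=np.array([np.sin(a),-np.cos(a)])
print('after turn: x %.2f y %.2f'%(d@ex/10,d@ey/10))
E
python3 to.py 598.7 214.5 28 -97.3; python3 -c "
from h import *
save('wrist','w13')"
```

```text
pos [593.9 211.7 155.9] phi -97.4 f [-0.1  0.5  0.4] g 26.0 J6 -0.73
shift now: x -0.34 y -0.44 z 12.79 cm, turn -0.1
after turn: x -0.33 y -0.44
```

View pics/w13.png

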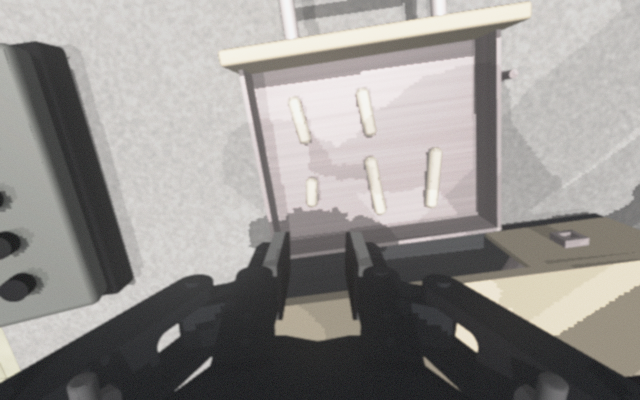

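```bash
python3 bars.py w13
```

```text
c [600.5 259.5] L 49.2 W 4.9 ang 0.4 px [318. 240.]
c [599.7 215.5] L 24.4 W 9.3 ang 82.4 px [312. 192.]
c [545.8 217.2] L 51.6 W 10.3 ang -84.2 px [375. 185.]
c [497.7 216.5] L 51.0 W 11.0 ang 82.6 px [433. 176.]
c [601.1 155.6] L 38.0 W 10.2 ang -81.0 px [299. 120.]
c [548.  156.4] L 38.1 W 10.3 ang -83.5 px [366. 112.]
c [503.3 186.8] L 148.7 W 98.6 ang -89.9 px [461. 163.]
```

servo_tool([
  {"x": -0.33, "y": -0.44, "z": 3.5, "turn": 0, "fingers": 2.6},
  {"x": 0, "y": 0, "z": 3.5, "turn": 0, "fingers": 2.6},
  {"x": 0, "y": 0, "z": 2, "turn": 0, "fingers": 2.6},
  {"x": 0, "y": 0, "z": 0, "turn": 0, "fingers": 2.6},
])

```text
clock: 17.37
position: [595.5, 213.2, 60.5]
ee_rot: [-0.659, 0.753, 0.001, -0.005]
contact_force: [-0.8, -0.3, -0.2]
gripper_width: 26.0
```

```bash
python3 to.py 598.7 214.5 28.5 -97.3
```

```text
pos [595.5 213.2  60.5] phi -97.6 f [-0.8 -0.3 -0.2] g 26.0 J6 -0.73
shift now: x -0.17 y -0.30 z 3.20 cm, turn -0.3
after turn: x -0.17 y -0.30
```

servo_tool([
  {"x": 0, "y": -0.05, "z": 1.5, "turn": 0, "fingers": 2.6},
  {"x": 0, "y": 0, "z": 1.3, "turn": 0, "fingers": 2.6},
  {"x": 0, "y": 0, "z": 0, "turn": 0, "fingers": 2.6},
  {"x": 0, "y": 0, "z": 0, "turn": 0, "fingers": 2.6},
])

```text
clock: 17.7
position: [599.9, 215.5, 38.8]
ee_rot: [-0.66, 0.752, -0.0, 0.0]
contact_force: [-0.2, 0.4, 1.4]
gripper_width: 26.4
```

```bash
python3 to.py 599.2 215 28.5 -97.3
```

```text
pos [599.9 215.5  38.8] phi -97.4 f [-0.2  0.4  1.4] g 26.4 J6 -0.73
shift now: x 0.05 y 0.06 z 1.03 cm, turn -0.1
after turn: x 0.05 y 0.06
```

servo_tool([
  {"x": 0, "y": 0.05, "z": 0.7, "turn": 0, "fingers": 2.6},
  {"x": 0, "y": 0, "z": 0.33, "turn": 0, "fingers": 2.6},
  {"x": 0, "y": 0, "z": 0, "turn": 0, "fingers": 2.6},
  {"x": 0, "y": 0, "z": 0, "turn": 0, "fingers": 0},
  {"x": 0, "y": 0, "z": 0, "turn": 0, "fingers": 0},
  {"x": 0, "y": 0, "z": 0, "turn": 0, "fingers": 0},
  {"x": 0, "y": 0, "z": 0, "turn": 0, "fingers": 0},
  {"x": 0, "y": 0, "z": 0, "turn": 0, "fingers": 0},
])

```text
clock: 18.37
position: [599.2, 215.9, 28.1]
ee_rot: [-0.66, 0.751, -0.0, 0.0]
contact_force: [-0.8, -0.6, 2.7]
gripper_width: 7.6
```

```bash
python3 to.py 538 -220 120 -15.8
```

```text
pos [599.2 215.9  28.1] phi -97.4 f [-0.8 -0.6  2.7] g 7.6 J6 -0.73
shift now: x 44.01 y 0.47 z -9.19 cm, turn -81.6
after turn: x 5.97 y 43.61
```

servo_tool([
  {"x": 0, "y": 0, "z": -2, "turn": 0, "fingers": 0},
  {"x": 0, "y": 0, "z": -4, "turn": 0, "fingers": 0},
  {"x": 0.3, "y": 0, "z": -4, "turn": 0, "fingers": 0},
  {"x": 2, "y": 0, "z": -3, "turn": 0, "fingers": 0},
  {"x": 3, "y": 0, "z": -2, "turn": 0, "fingers": 0},
  {"x": 3.8, "y": 0, "z": -1, "turn": 0, "fingers": 0},
  {"x": 4, "y": 0, "z": 0, "turn": 0, "fingers": 0},
  {"x": 4, "y": 0, "z": 0, "turn": 0, "fingers": 0},
  {"x": 4, "y": 0, "z": 0, "turn": 0, "fingers": 0},
  {"x": 4, "y": 0, "z": 0, "turn": 0, "fingers": 0},
])

```text
clock: 19.2
position: [565.9, -34.8, 187.7]
ee_rot: [-0.66, 0.751, 0.0, 0.0]
contact_force: [-0.0, 0.0, -0.1]
gripper_width: 7.2
```

servo_tool([
  {"x": 4, "y": 0, "z": 0, "turn": 0, "fingers": 0},
  {"x": 4, "y": 0, "z": 0, "turn": 0, "fingers": 0},
  {"x": 4, "y": 0, "z": 0, "turn": 0, "fingers": 0},
  {"x": 2.5, "y": 0, "z": 0, "turn": 0, "fingers": 0},
  {"x": 0, "y": 0, "z": 0, "turn": 0, "fingers": 0},
  {"x": 0, "y": 0, "z": 0, "turn": 0, "fingers": 0},
  {"x": 0, "y": 0, "z": 0, "turn": 0, "fingers": 0},
])

```text
clock: 19.78
position: [547.8, -176.9, 187.4]
ee_rot: [-0.66, 0.751, 0.0, -0.0]
contact_force: [0.2, 0.3, 0.2]
gripper_width: 7.5
```

```bash
python3 -c "
from h import *
save('wrist','w14')"; python3 to.py 538 -220 120 -15.8
```

```text
pos [ 548.  -176.4  187.5] phi -97.4 f [ 0.3 -0.2  0.1] g 7.4 J6 -0.10
shift now: x 4.45 y 0.43 z 6.75 cm, turn -81.6
after turn: x 0.22 y 4.47
```

View pics/w14.png

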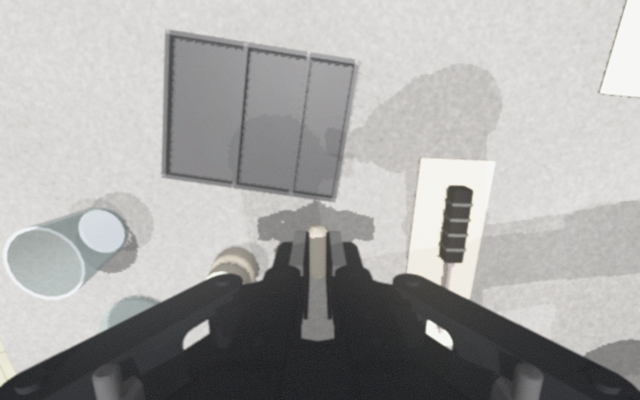

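```bash
cat > tray.py <<'E'
from h import *
import sys
def tray(fn):
    im,d,m=load(fn); c=cloud(d,m)
    k=((im.max(2)<128)&(c[...,0]>450)&(c[...,0]<760)&(c[...,1]>-400)&(c[...,1]<-100)&(abs(c[...,2]-8)<12)).astype(np.uint8)
    k=cv2.morphologyEx(k,cv2.MORPH_OPEN,np.ones((5,5)))
    cs,_=cv2.findContours(k,cv2.RETR_EXTERNAL,cv2.CHAIN_APPROX_NONE); q=max(cs,key=cv2.contourArea)
    p=np.array([onz(m,a[0][0],a[0][1],12)[:2] for a in q],np.float32); r=cv2.minAreaRect(p); print(r)
    box=cv2.boxPoints(r); e=[box[1]-box[0],box[2]-box[1]]; e=max(e,key=np.linalg.norm); e=e/np.linalg.norm(e); e=e if e[0]>0 else -e
    f=np.array([-e[1],e[0]]); C=np.array(r[0]); print('phi %.1f'%np.degrees(np.arctan2(e[1],e[0])))
    for n,o in zip('abc',[-63.5,-13,50.5]): print(n,(C+o*e-25*f).round(1),(C+o*e).round(1),(C+o*e+25*f).round(1))
    return k
if __name__=='__main__':
    tray(sys.argv[1])
E
python3 - <<'E'
from tray import *
tray('w14')
m=load('w14')[2]
P=[onz(m,*p,13)[:2] for p in [(168,31),(357,59),(337,199),(163,177),(247,46),(309,54),(235,185),(292,192)]]
print(np.round(P,1).tolist()); P=np.array(P); print(np.linalg.norm(P[0]-P[1]),np.linalg.norm(P[3]-P[2]),np.linalg.norm(P[0]-P[3]),P[:4].mean(0))
print(np.linalg.norm(P[0]-P[4]),np.linalg.norm(P[4]-P[5]),np.linalg.norm(P[5]-P[1]))
E
```

```text
((682.197998046875, -245.03155517578125), (102.16393280029297, 6.229285717010498), 74.02851867675781)
phi 74.0
a [ 688.8 -313. ] [ 664.7 -306.1] [ 640.7 -299.2]
b [ 702.7 -264.4] [ 678.6 -257.5] [ 654.6 -250.7]
c [ 720.1 -203.4] [ 696.1 -196.5] [ 672.1 -189.6]
[[663.3, -322.5], [499.0, -277.9], [531.8, -149.2], [700.6, -193.8], [595.9, -301.4], [541.6, -287.7], [631.3, -176.6], [575.8, -162.2]]
170.24773465605787 174.67544961330282 133.97016718371825 [ 598.67102983 -235.8442449 ]
70.58471771234595 56.04876875835454 43.710250452618695
```

servo_tool([
  {"x": 0, "y": 0, "z": 1, "turn": -7, "fingers": 0},
  {"x": 0, "y": 0, "z": 2, "turn": -7, "fingers": 0},
  {"x": 0, "y": 0, "z": 2, "turn": -7, "fingers": 0},
  {"x": 0, "y": 0, "z": 2, "turn": -7, "fingers": 0},
  {"x": 0, "y": 0, "z": 2, "turn": -7, "fingers": 0},
  {"x": 0, "y": 0, "z": 1, "turn": -7, "fingers": 0},
  {"x": 0, "y": 0, "z": 1, "turn": -7, "fingers": 0},
  {"x": 0, "y": 0, "z": 0, "turn": -7, "fingers": 0},
  {"x": 0, "y": 0, "z": 0, "turn": -7, "fingers": 0},
  {"x": 0, "y": 0, "z": 0, "turn": -7, "fingers": 0},
])

```text
clock: 20.67
position: [548.3, -175.5, 77.3]
ee_rot: [0.973, -0.233, -0.0, 0.0]
contact_force: [0.1, -0.1, 0.1]
gripper_width: 7.5
```

servo_tool([
  {"x": 0, "y": 0, "z": 0, "turn": -7, "fingers": 0},
  {"x": 0, "y": 0, "z": 0, "turn": -4.9, "fingers": 0},
  {"x": 0.2, "y": 3.5, "z": 0, "turn": 0, "fingers": 0},
  {"x": 0, "y": 0.9, "z": 0, "turn": 0, "fingers": 0},
  {"x": 0, "y": 0, "z": 0, "turn": 0, "fingers": 0},
  {"x": 0, "y": 0, "z": 0, "turn": 0, "fingers": 0},
  {"x": 0, "y": 0, "z": 0, "turn": 0, "fingers": 0},
])

```text
clock: 21.25
position: [538.4, -219.0, 77.6]
ee_rot: [0.991, -0.134, 0.0, -0.0]
contact_force: [-0.4, 0.1, -0.7]
gripper_width: 7.4
```

```bash
python3 to.py 537.5 -219 6.5 -15.5
```

```text
pos [ 538.4 -219.    77.6] phi -15.4 f [-0.4  0.1 -0.7] g 7.4 J6 1.41
shift now: x -0.09 y 0.02 z 7.11 cm, turn 0.1
after turn: x -0.09 y 0.02
```

servo_tool([
  {"x": -0.1, "y": 0, "z": 3, "turn": 0, "fingers": 0},
  {"x": 0, "y": 0, "z": 2.5, "turn": 0, "fingers": 0},
  {"x": 0, "y": 0, "z": 1.2, "turn": 0, "fingers": 0},
  {"x": 0, "y": 0, "z": 0.4, "turn": 0, "fingers": 0},
  {"x": 0, "y": 0, "z": 0, "turn": 0, "fingers": 0},
  {"x": 0, "y": 0, "z": 0, "turn": 0, "fingers": 0},
  {"x": 0, "y": 0, "z": 0, "turn": 0, "fingers": 1.5},
  {"x": 0, "y": 0, "z": 0, "turn": 0, "fingers": 2.4},
  {"x": 0, "y": 0, "z": 0, "turn": 0, "fingers": 2.4},
  {"x": 0, "y": 0, "z": -2, "turn": 0, "fingers": 2.4},
])

```text
clock: 22.08
position: [534.4, -219.0, 23.5]
ee_rot: [0.991, -0.135, -0.004, -0.0]
contact_force: [-0.4, -0.0, -0.6]
gripper_width: 23.9
```

servo_tool([
  {"x": 0, "y": 0, "z": -4, "turn": 0, "fingers": 2.6},
  {"x": 0, "y": 0, "z": -4, "turn": 0, "fingers": 2.6},
  {"x": 0, "y": 0, "z": -3, "turn": 0, "fingers": 2.6},
  {"x": 0, "y": 0, "z": -2, "turn": 7, "fingers": 2.6},
  {"x": 0, "y": 0, "z": -2, "turn": 7, "fingers": 2.6},
  {"x": 0, "y": 0, "z": -1, "turn": 7, "fingers": 2.6},
  {"x": 0, "y": 0, "z": 0, "turn": 7, "fingers": 2.6},
  {"x": 0, "y": 0, "z": 0, "turn": 7, "fingers": 2.6},
  {"x": 0, "y": 0, "z": 0, "turn": 7, "fingers": 2.6},
  {"x": 0, "y": 0, "z": 0, "turn": 7, "fingers": 2.6},
])

```text
clock: 22.92
position: [537.0, -219.7, 186.8]
ee_rot: [0.844, -0.536, 0.0, -0.0]
contact_force: [-0.4, -0.1, 0.4]
gripper_width: 26.2
```

servo_tool([
  {"x": 0, "y": 0, "z": 0, "turn": 7, "fingers": 2.6},
  {"x": 0, "y": 0, "z": 0, "turn": 7, "fingers": 2.6},
  {"x": 0, "y": 0, "z": 0, "turn": 3, "fingers": 2.6},
  {"x": 0, "y": 0, "z": 0, "turn": 0, "fingers": 2.6},
  {"x": 0, "y": 0, "z": 0, "turn": 0, "fingers": 2.6},
])

```text
clock: 23.33
position: [537.1, -219.7, 186.6]
ee_rot: [0.758, -0.652, 0.0, -0.0]
contact_force: [-0.9, -0.7, 0.7]
gripper_width: 26.1
```

```bash
python3 -c "
from h import *
save('wrist','w15')"; python3 to.py 600.8 155 120 -81.3
```

```text
pos [ 537.1 -219.7  186.6] phi -81.4 f [1.3 0.4 0. ] g 26.3 J6 0.26
shift now: x -36.10 y -11.89 z 6.66 cm, turn -0.1
after turn: x -36.07 y -11.97
```

View pics/w15.png

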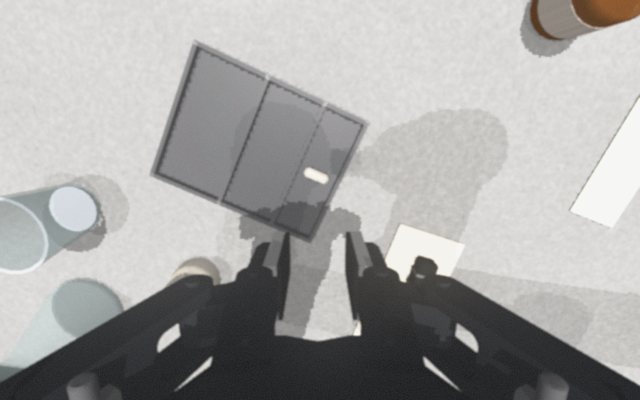

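Run:
```python
from h import *
im,d,m=load('w15')
P=np.array([onz(m,*p,13)[:2] for p in [(197,43),(367,123),(310,240),(153,175),(269,79),(325,105),(220,201),(275,225)]])
print(P.round(1).tolist(),P[:4].mean(0)); print(np.linalg.norm(P[0]-P[1]),np.linalg.norm(P[3]-P[2]),np.linalg.norm(P[0]-P[3]),np.linalg.norm(P[1]-P[2]))
print(np.degrees(np.arctan2(*(P[0]-P[1])[::-1])),np.degrees(np.arctan2(*(P[3]-P[2])[::-1])))
k=((im.min(2)>170)).astype(np.uint8); k[:150]=0;k[200:]=0;k[:,:290]=0;k[:,345:]=0
q=max(cv2.findContours(k,0,1)[0],key=cv2.contourArea); p=np.array([onz(m,a[0][0],a[0][1],11)[:2] for a in q],np.float32); print(cv2.minAreaRect(p))
cv2.imwrite('pics/w15c.png',cv2.resize(im[30:250,140:390,::-1],None,fx=3,fy=3))
```

```text
[[662.0, -322.5], [498.5, -276.5], [534.8, -150.2], [698.3, -195.4], [594.9, -301.9], [540.5, -286.8], [630.8, -178.6], [572.9, -161.3]] [ 598.40306952 -236.18250991]
169.81044768791955 169.62899593152542 132.1984975182458 131.39389754303494
-15.721952304228026 -15.449866120073708
((539.1739501953125, -218.7357940673828), (9.944745063781738, 24.635194778442383), 75.08472442626953)
```

View pics/w15c.png

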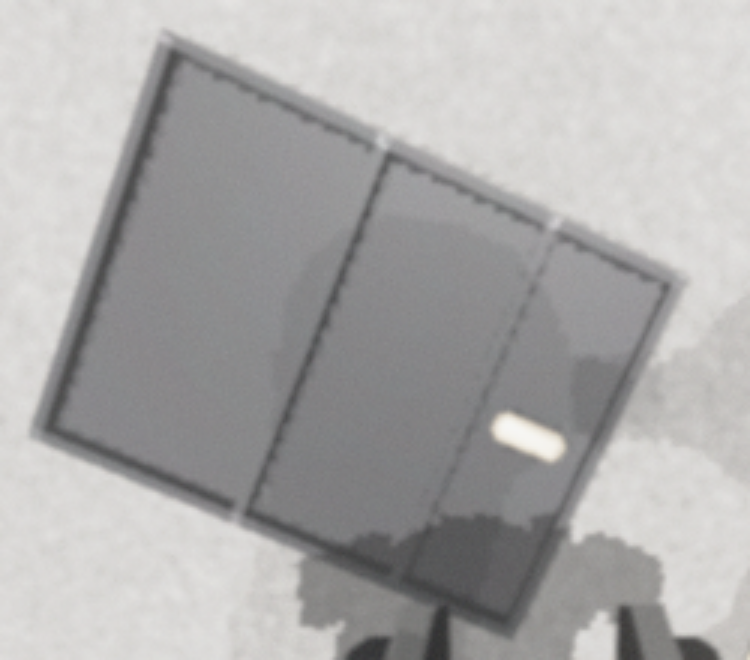

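servo_tool([
  {"x": -3.6, "y": -1.2, "z": 0, "turn": 0, "fingers": 2.6},
  {"x": -3.6, "y": -1.2, "z": 0, "turn": 0, "fingers": 2.6},
  {"x": -3.6, "y": -1.2, "z": 0, "turn": 0, "fingers": 2.6},
  {"x": -3.6, "y": -1.2, "z": 0, "turn": 0, "fingers": 2.6},
  {"x": -3.6, "y": -1.2, "z": 0, "turn": 0, "fingers": 2.6},
  {"x": -3.6, "y": -1.2, "z": 0, "turn": 0, "fingers": 2.6},
  {"x": -3.6, "y": -1.2, "z": 0, "turn": 0, "fingers": 2.6},
  {"x": -3.6, "y": -1.2, "z": 0, "turn": 0, "fingers": 2.6},
  {"x": -3.6, "y": -1.2, "z": 0.5, "turn": 0, "fingers": 2.6},
  {"x": -3.6, "y": -1.1, "z": 1.5, "turn": 0, "fingers": 2.6},
])

```text
clock: 24.22
position: [603.3, 156.5, 169.0]
ee_rot: [0.758, -0.652, 0.001, -0.003]
contact_force: [1.0, 0.5, 1.2]
gripper_width: 25.7
```

servo_tool([
  {"x": 0, "y": 0, "z": 3, "turn": 0, "fingers": 2.6},
  {"x": 0, "y": 0, "z": 4, "turn": 0, "fingers": 2.6},
  {"x": 0, "y": 0, "z": 3, "turn": 0, "fingers": 2.6},
  {"x": 0, "y": 0, "z": 0, "turn": 0, "fingers": 2.6},
  {"x": 0, "y": 0, "z": 0, "turn": 0, "fingers": 2.6},
  {"x": 0, "y": 0, "z": 0, "turn": 0, "fingers": 2.6},
])

```text
clock: 24.72
position: [603.2, 154.4, 68.6]
ee_rot: [0.758, -0.652, 0.001, -0.001]
contact_force: [-0.4, 0.0, 0.8]
gripper_width: 26.0
```

```bash
python3 to.py 600.8 155 28.3 -81.3
```

```text
pos [603.2 154.4  68.6] phi -81.4 f [-0.4  0.   0.8] g 26.0 J6 -0.36
shift now: x -0.10 y 0.23 z 4.03 cm, turn -0.1
after turn: x -0.10 y 0.23
```

servo_tool([
  {"x": 0, "y": 0.2, "z": 1.5, "turn": 0, "fingers": 2.6},
  {"x": 0, "y": 0, "z": 1.5, "turn": 0, "fingers": 2.6},
  {"x": 0, "y": 0, "z": 0.7, "turn": 0, "fingers": 2.6},
  {"x": 0, "y": 0, "z": 0.3, "turn": 0, "fingers": 2.6},
  {"x": 0, "y": 0, "z": 0, "turn": 0, "fingers": 2.6},
  {"x": 0, "y": 0, "z": 0, "turn": 0, "fingers": 0},
  {"x": 0, "y": 0, "z": 0, "turn": 0, "fingers": 0},
  {"x": 0, "y": 0, "z": 0, "turn": 0, "fingers": 0},
  {"x": 0, "y": 0, "z": 0, "turn": 0, "fingers": 0},
  {"x": 0, "y": 0, "z": 0, "turn": 0, "fingers": 0},
])

```text
clock: 25.55
position: [600.7, 154.0, 28.2]
ee_rot: [0.758, -0.653, 0.001, -0.001]
contact_force: [-1.3, -0.8, 5.6]
gripper_width: 7.3
```

```bash
python3 to.py 579.5 -256.5 80 -15.5; python3 to.py 592.8 -208.5 80 -15.5
```

```text
pos [600.7 154.   28.2] phi -81.5 f [-1.3 -0.8  5.6] g 7.3 J6 -0.36
shift now: x 40.28 y 8.19 z -5.18 cm, turn -66.0
after turn: x 8.93 y 40.13
pos [600.7 154.   28.2] phi -81.5 f [-1.3 -0.8  5.6] g 7.3 J6 -0.36
shift now: x 35.73 y 6.17 z -5.18 cm, turn -66.0
after turn: x 8.92 y 35.15
```

servo_tool([
  {"x": 0, "y": 0, "z": -2, "turn": 0, "fingers": 0},
  {"x": 0, "y": 0, "z": -4, "turn": 0, "fingers": 0},
  {"x": 0, "y": 0, "z": -4, "turn": 0, "fingers": 0},
  {"x": 2.5, "y": 0.5, "z": -2, "turn": 0, "fingers": 0},
  {"x": 3.9, "y": 0.8, "z": 0, "turn": 0, "fingers": 0},
  {"x": 3.9, "y": 0.8, "z": 0, "turn": 0, "fingers": 0},
  {"x": 3.9, "y": 0.8, "z": 0, "turn": 0, "fingers": 0},
  {"x": 3.9, "y": 0.8, "z": 0, "turn": 0, "fingers": 0},
  {"x": 3.9, "y": 0.8, "z": 0, "turn": 0, "fingers": 0},
  {"x": 3.9, "y": 0.8, "z": 0, "turn": 0, "fingers": 0},
])

```text
clock: 26.38
position: [585.0, -112.0, 146.7]
ee_rot: [0.758, -0.653, -0.0, -0.0]
contact_force: [0.8, 0.4, -0.1]
gripper_width: 7.2
```

servo_tool([
  {"x": 3.9, "y": 0.8, "z": 0, "turn": 0, "fingers": 0},
  {"x": 3.9, "y": 0.8, "z": 0, "turn": 0, "fingers": 0},
  {"x": 3.9, "y": 0.8, "z": 0, "turn": 0, "fingers": 0},
  {"x": 2.6, "y": 0.5, "z": 0, "turn": 0, "fingers": 0},
  {"x": 0, "y": 0, "z": 0, "turn": -6.6, "fingers": 0},
  {"x": 0, "y": 0, "z": 0, "turn": -6.6, "fingers": 0},
  {"x": 0, "y": 0, "z": 0, "turn": -6.6, "fingers": 0},
  {"x": 0, "y": 0, "z": 0, "turn": -6.6, "fingers": 0},
  {"x": 0, "y": 0, "z": 0, "turn": -6.6, "fingers": 0},
  {"x": 0, "y": 0, "z": 0, "turn": -6.6, "fingers": 0},
])

```text
clock: 27.22
position: [577.7, -256.0, 146.3]
ee_rot: [0.935, -0.355, -0.0, -0.0]
contact_force: [-0.5, 0.1, 0.2]
gripper_width: 7.0
```

servo_tool([
  {"x": 0, "y": 0, "z": 1, "turn": -6.6, "fingers": 0},
  {"x": 0, "y": 0, "z": 2, "turn": -6.6, "fingers": 0},
  {"x": 0, "y": 0, "z": 2, "turn": -6.6, "fingers": 0},
  {"x": 0, "y": 0, "z": 1, "turn": -6.6, "fingers": 0},
  {"x": 0, "y": 0, "z": 0, "turn": 0, "fingers": 0},
  {"x": 0, "y": 0, "z": 0, "turn": 0, "fingers": 0},
  {"x": 0, "y": 0, "z": 0, "turn": 0, "fingers": 0},
])

```text
clock: 27.8
position: [578.7, -256.2, 87.5]
ee_rot: [0.991, -0.136, 0.001, 0.0]
contact_force: [-0.4, -0.1, 0.1]
gripper_width: 7.7
```

```bash
python3 to.py 579.5 -256.5 6.7 -15.5; python3 -c "
from h import *
save('scene','c16');im=load('c16')[0];cv2.imwrite('pics/c16c.png',cv2.resize(im[110:310,220:510,::-1],None,fx=2.7,fy=2.7))"
```

```text
pos [ 578.7 -256.2   87.5] phi -15.6 f [-0.4 -0.1  0.1] g 7.7 J6 1.46
shift now: x 0.09 y 0.00 z 8.08 cm, turn -0.1
after turn: x 0.09 y 0.00
```

View pics/c16c.png

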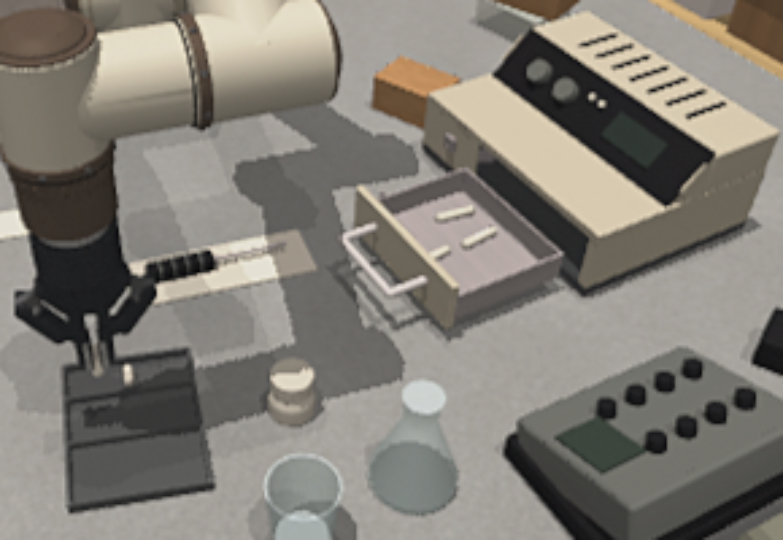

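servo_tool([
  {"x": 0.1, "y": 0, "z": 3.5, "turn": 0, "fingers": 0},
  {"x": 0, "y": 0, "z": 2.9, "turn": 0, "fingers": 0},
  {"x": 0, "y": 0, "z": 1.2, "turn": 0, "fingers": 0},
  {"x": 0, "y": 0, "z": 0.4, "turn": 0, "fingers": 0},
  {"x": 0, "y": 0, "z": 0, "turn": 0, "fingers": 0},
  {"x": 0, "y": 0, "z": 0, "turn": 0, "fingers": 0},
  {"x": 0, "y": 0, "z": 0, "turn": 0, "fingers": 1.5},
  {"x": 0, "y": 0, "z": 0, "turn": 0, "fingers": 2.4},
  {"x": 0, "y": 0, "z": 0, "turn": 0, "fingers": 2.4},
  {"x": 0, "y": 0, "z": -2, "turn": 0, "fingers": 2.4},
])

```text
clock: 28.68
position: [576.3, -255.6, 23.4]
ee_rot: [0.991, -0.135, -0.004, -0.001]
contact_force: [0.1, -0.6, -0.6]
gripper_width: 23.9
```

servo_tool([
  {"x": 0, "y": 0, "z": -4, "turn": 0, "fingers": 2.6},
  {"x": 0, "y": 0, "z": -4, "turn": 0, "fingers": 2.6},
  {"x": 0, "y": 0, "z": -3, "turn": 0, "fingers": 2.6},
  {"x": 0, "y": 0, "z": -2, "turn": 7, "fingers": 2.6},
  {"x": 0, "y": 0, "z": -2, "turn": 7, "fingers": 2.6},
  {"x": 0, "y": 0, "z": -1, "turn": 7, "fingers": 2.6},
  {"x": 0, "y": 0, "z": 0, "turn": 7, "fingers": 2.6},
  {"x": 0, "y": 0, "z": 0, "turn": 7, "fingers": 2.6},
  {"x": 0, "y": 0, "z": 0, "turn": 7, "fingers": 2.6},
  {"x": 0, "y": 0, "z": 0, "turn": 7, "fingers": 2.6},
])

```text
clock: 29.52
position: [578.9, -256.3, 187.1]
ee_rot: [0.844, -0.536, 0.0, -0.0]
contact_force: [0.4, -0.4, 0.2]
gripper_width: 26.1
```

servo_tool([
  {"x": 0, "y": 0, "z": 0, "turn": 7, "fingers": 2.6},
  {"x": 0, "y": 0, "z": 0, "turn": 7, "fingers": 2.6},
  {"x": 0, "y": 0, "z": 0, "turn": 5, "fingers": 2.6},
  {"x": 0, "y": 0, "z": 0, "turn": 0, "fingers": 2.6},
  {"x": 0, "y": 0, "z": 0, "turn": 0, "fingers": 2.6},
])

```text
clock: 29.93
position: [578.9, -256.3, 186.8]
ee_rot: [0.747, -0.665, 0.0, -0.0]
contact_force: [-0.4, -0.6, -0.7]
gripper_width: 25.7
```

```bash
python3 to.py 547.7 155.6 120 -83.5; python3 -c "
from h import *
save('wrist','w17');im=load('w17')[0];"
```

```text
pos [ 578.9 -256.3  186.8] phi -83.4 f [-0.4 -0.6 -0.7] g 25.7 J6 0.28
shift now: x -41.28 y -1.65 z 6.68 cm, turn 0.1
after turn: x -41.28 y -1.56
```

View pics/w17.png

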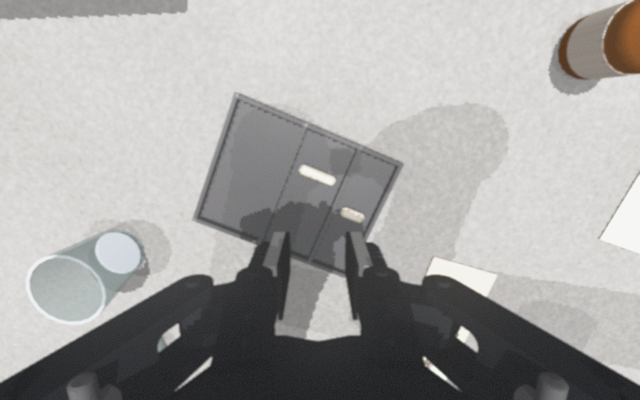

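servo_tool([
  {"x": -4.1, "y": -0.16, "z": 0, "turn": 0, "fingers": 2.6},
  {"x": -4.1, "y": -0.16, "z": 0, "turn": 0, "fingers": 2.6},
  {"x": -4.1, "y": -0.16, "z": 0, "turn": 0, "fingers": 2.6},
  {"x": -4.1, "y": -0.16, "z": 0, "turn": 0, "fingers": 2.6},
  {"x": -4.1, "y": -0.16, "z": 0, "turn": 0, "fingers": 2.6},
  {"x": -4.1, "y": -0.16, "z": 0, "turn": 0, "fingers": 2.6},
  {"x": -4.1, "y": -0.16, "z": 0, "turn": 0, "fingers": 2.6},
  {"x": -4.1, "y": -0.16, "z": 0, "turn": 0, "fingers": 2.6},
  {"x": -4.1, "y": -0.16, "z": 0, "turn": 0, "fingers": 2.6},
  {"x": -4.1, "y": -0.16, "z": 0, "turn": 0, "fingers": 2.6},
])

```text
clock: 30.82
position: [547.9, 154.9, 187.0]
ee_rot: [0.747, -0.665, 0.0, -0.0]
contact_force: [-0.1, -0.2, -0.3]
gripper_width: 26.1
```

servo_tool([
  {"x": -0.3, "y": 0, "z": 3, "turn": 0, "fingers": 2.6},
  {"x": 0, "y": 0, "z": 4, "turn": 0, "fingers": 2.6},
  {"x": 0, "y": 0, "z": 3.5, "turn": 0, "fingers": 2.6},
  {"x": 0, "y": 0, "z": 1.5, "turn": 0, "fingers": 2.6},
  {"x": 0, "y": 0, "z": 0, "turn": 0, "fingers": 2.6},
  {"x": 0, "y": 0, "z": 0, "turn": 0, "fingers": 2.6},
  {"x": 0, "y": 0, "z": 0, "turn": 0, "fingers": 2.6},
])

```text
clock: 31.4
position: [549.4, 156.4, 68.2]
ee_rot: [0.746, -0.665, 0.001, -0.001]
contact_force: [-0.3, -0.0, 0.0]
gripper_width: 26.0
```

```bash
python3 to.py 547.7 155.6 28.3 -83.5
```

```text
pos [549.4 156.4  68.2] phi -83.4 f [-0.3 -0.   0. ] g 26.0 J6 -0.45
shift now: x 0.06 y 0.18 z 3.99 cm, turn 0.1
after turn: x 0.06 y 0.18
```

servo_tool([
  {"x": 0, "y": 0.1, "z": 1.5, "turn": 0, "fingers": 2.6},
  {"x": 0, "y": 0, "z": 1.5, "turn": 0, "fingers": 2.6},
  {"x": 0, "y": 0, "z": 0.7, "turn": 0, "fingers": 2.6},
  {"x": 0, "y": 0, "z": 0.25, "turn": 0, "fingers": 2.6},
  {"x": 0, "y": 0, "z": 0, "turn": 0, "fingers": 2.6},
  {"x": 0, "y": 0, "z": 0, "turn": 0, "fingers": 0},
  {"x": 0, "y": 0, "z": 0, "turn": 0, "fingers": 0},
  {"x": 0, "y": 0, "z": 0, "turn": 0, "fingers": 0},
  {"x": 0, "y": 0, "z": 0, "turn": 0, "fingers": 0},
  {"x": 0, "y": 0, "z": 0, "turn": 0, "fingers": 0},
])

```text
clock: 32.23
position: [548.0, 156.1, 28.4]
ee_rot: [0.746, -0.666, 0.001, -0.001]
contact_force: [-1.1, -0.6, 5.5]
gripper_width: 7.7
```

```bash
python3 to.py 592.8 -208.5 80 -15.5
```

```text
pos [548.  156.1  28.4] phi -83.5 f [-1.1 -0.6  5.5] g 7.7 J6 -0.45
shift now: x 36.73 y -0.30 z -5.16 cm, turn -68.0
after turn: x 14.06 y 33.94
```

servo_tool([
  {"x": 0, "y": 0, "z": -2, "turn": 0, "fingers": 0},
  {"x": 0, "y": 0, "z": -4, "turn": 0, "fingers": 0},
  {"x": 0, "y": 0, "z": -4, "turn": 0, "fingers": 0},
  {"x": 2.5, "y": -0.3, "z": -2, "turn": 0, "fingers": 0},
  {"x": 4.1, "y": 0, "z": 0, "turn": 0, "fingers": 0},
  {"x": 4.1, "y": 0, "z": 0, "turn": 0, "fingers": 0},
  {"x": 4.1, "y": 0, "z": 0, "turn": 0, "fingers": 0},
  {"x": 4.1, "y": 0, "z": 0, "turn": 0, "fingers": 0},
  {"x": 4.1, "y": 0, "z": 0, "turn": 0, "fingers": 0},
  {"x": 4.1, "y": 0, "z": 0, "turn": 0, "fingers": 0},
])

```text
clock: 33.07
position: [580.4, -115.0, 147.1]
ee_rot: [0.746, -0.666, -0.0, -0.0]
contact_force: [0.7, 1.2, -0.6]
gripper_width: 7.5
```

servo_tool([
  {"x": 4.1, "y": 0, "z": 0, "turn": 0, "fingers": 0},
  {"x": 4.1, "y": 0, "z": 0, "turn": 0, "fingers": 0},
  {"x": 1.4, "y": 0, "z": 0, "turn": 0, "fingers": 0},
  {"x": 0, "y": 0, "z": 0, "turn": -6.8, "fingers": 0},
  {"x": 0, "y": 0, "z": 0, "turn": -6.8, "fingers": 0},
  {"x": 0, "y": 0, "z": 0, "turn": -6.8, "fingers": 0},
  {"x": 0, "y": 0, "z": 0, "turn": -6.8, "fingers": 0},
  {"x": 0, "y": 0, "z": 0, "turn": -6.8, "fingers": 0},
  {"x": 0, "y": 0, "z": 0, "turn": -6.8, "fingers": 0},
  {"x": 0, "y": 0, "z": 0, "turn": -6.8, "fingers": 0},
])

```text
clock: 33.9
position: [591.4, -208.1, 146.7]
ee_rot: [0.952, -0.305, -0.0, -0.0]
contact_force: [-0.0, -0.3, 0.7]
gripper_width: 7.1
```

servo_tool([
  {"x": 0, "y": 0, "z": 1, "turn": -6.8, "fingers": 0},
  {"x": 0, "y": 0, "z": 2, "turn": -6.8, "fingers": 0},
  {"x": 0, "y": 0, "z": 2, "turn": -6.8, "fingers": 0},
  {"x": 0, "y": 0, "z": 1, "turn": 0, "fingers": 0},
  {"x": 0, "y": 0, "z": 0, "turn": 0, "fingers": 0},
  {"x": 0, "y": 0, "z": 0, "turn": 0, "fingers": 0},
  {"x": 0, "y": 0, "z": 0, "turn": 0, "fingers": 0},
])

```text
clock: 34.48
position: [592.5, -208.7, 88.2]
ee_rot: [0.991, -0.135, 0.001, 0.0]
contact_force: [0.4, 0.2, 0.0]
gripper_width: 7.8
```

```bash
python3 to.py 592.8 -208.5 6.7 -15.5; python3 -c "
from h import *
save('scene','c18');im=load('c18')[0];cv2.imwrite('pics/c18c.png',cv2.resize(im[110:310,220:510,::-1],None,fx=2.7,fy=2.7))"
```

```text
pos [ 592.5 -208.7   88.2] phi -15.6 f [0.4 0.2 0. ] g 7.8 J6 1.38
shift now: x 0.02 y -0.02 z 8.15 cm, turn -0.1
after turn: x 0.02 y -0.02
```

View pics/c18c.png

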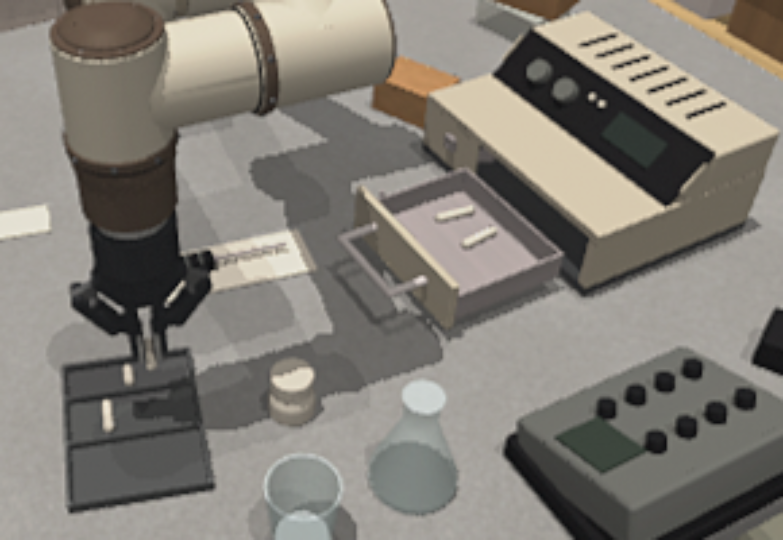

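servo_tool([
  {"x": 0, "y": 0, "z": 3.5, "turn": 0, "fingers": 0},
  {"x": 0, "y": 0, "z": 2.9, "turn": 0, "fingers": 0},
  {"x": 0, "y": 0, "z": 1.2, "turn": 0, "fingers": 0},
  {"x": 0, "y": 0, "z": 0.45, "turn": 0, "fingers": 0},
  {"x": 0, "y": 0, "z": 0, "turn": 0, "fingers": 0},
  {"x": 0, "y": 0, "z": 0, "turn": 0, "fingers": 0},
  {"x": 0, "y": 0, "z": 0, "turn": 0, "fingers": 1.5},
  {"x": 0, "y": 0, "z": 0, "turn": 0, "fingers": 2.4},
  {"x": 0, "y": 0, "z": 0, "turn": 0, "fingers": 2.4},
  {"x": 0, "y": 0, "z": -2, "turn": 0, "fingers": 2.4},
])

```text
clock: 35.37
position: [588.9, -208.1, 23.4]
ee_rot: [0.991, -0.135, -0.004, -0.0]
contact_force: [-0.8, -0.6, 0.0]
gripper_width: 24.0
```

servo_tool([
  {"x": 0, "y": 0, "z": -4, "turn": 0, "fingers": 2.6},
  {"x": 0, "y": 0, "z": -4, "turn": 0, "fingers": 2.6},
  {"x": 0, "y": 0, "z": -3, "turn": 0, "fingers": 2.6},
  {"x": 0, "y": 0, "z": -2, "turn": 7, "fingers": 2.6},
  {"x": 0, "y": 0, "z": -2, "turn": 7, "fingers": 2.6},
  {"x": 0, "y": 0, "z": -1, "turn": 7, "fingers": 2.6},
  {"x": 0, "y": 0, "z": 0, "turn": 7, "fingers": 2.6},
  {"x": 0, "y": 0, "z": 0, "turn": 7, "fingers": 2.6},
  {"x": 0, "y": 0, "z": 0, "turn": 7, "fingers": 2.6},
  {"x": 0, "y": 0, "z": 0, "turn": 7, "fingers": 2.6},
])

```text
clock: 36.2
position: [591.6, -208.6, 187.0]
ee_rot: [0.844, -0.536, 0.0, -0.0]
contact_force: [-0.5, -0.5, -0.1]
gripper_width: 26.0
```

servo_tool([
  {"x": 0, "y": 0, "z": 0, "turn": 7, "fingers": 2.6},
  {"x": 0, "y": 0, "z": 0, "turn": 7, "fingers": 2.6},
  {"x": 0, "y": 0, "z": 0, "turn": 5.5, "fingers": 2.6},
  {"x": 0, "y": 0, "z": 0, "turn": 0, "fingers": 2.6},
  {"x": 0, "y": 0, "z": 0, "turn": 0, "fingers": 2.6},
])

```text
clock: 36.62
position: [591.6, -208.6, 186.8]
ee_rot: [0.744, -0.668, 0.0, -0.0]
contact_force: [0.1, -0.5, 0.7]
gripper_width: 25.8
```

```bash
python3 to.py 545.5 216.5 120 -84.1; python3 -c "
from h import *
save('wrist','w19');im=load('w19')[0];"
```

```text
pos [ 591.6 -208.6  186.8] phi -83.9 f [ 0.1 -0.5  0.7] g 25.8 J6 0.19
shift now: x -42.76 y 0.04 z 6.68 cm, turn 0.2
after turn: x -42.76 y 0.22
```

View pics/w19.png

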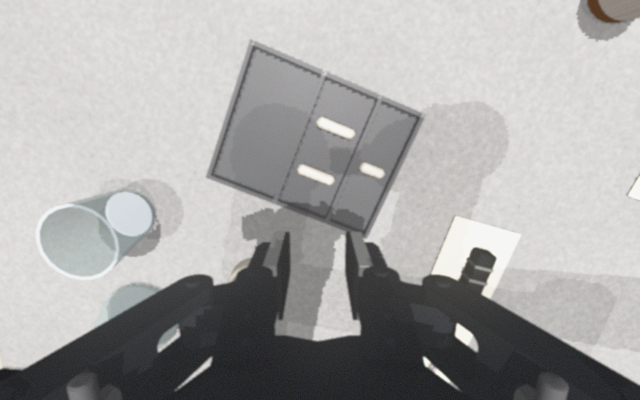

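Three bars lie well in rows (335,127), (316,175), (372,170). Next, the long ones.

servo_tool([
  {"x": -4.1, "y": 0, "z": 0, "turn": 0, "fingers": 2.6},
  {"x": -4.1, "y": 0, "z": 0, "turn": 0, "fingers": 2.6},
  {"x": -4.1, "y": 0, "z": 0, "turn": 0, "fingers": 2.6},
  {"x": -4.1, "y": 0, "z": 0, "turn": 0, "fingers": 2.6},
  {"x": -4.1, "y": 0, "z": 0, "turn": 0, "fingers": 2.6},
  {"x": -4.1, "y": 0, "z": 0, "turn": 0, "fingers": 2.6},
  {"x": -4.1, "y": 0, "z": 0, "turn": 0, "fingers": 2.6},
  {"x": -4.1, "y": 0, "z": 0, "turn": 0, "fingers": 2.6},
  {"x": -4.1, "y": 0, "z": 0, "turn": 0, "fingers": 2.6},
  {"x": -4.1, "y": 0, "z": 0, "turn": 0, "fingers": 2.6},
])

```text
clock: 37.5
position: [548.2, 201.2, 187.0]
ee_rot: [0.744, -0.668, 0.0, -0.0]
contact_force: [0.9, 0.3, -0.2]
gripper_width: 26.1
```

servo_tool([
  {"x": -1.8, "y": 0.1, "z": 2, "turn": 0, "fingers": 2.6},
  {"x": 0, "y": 0, "z": 4, "turn": 0, "fingers": 2.6},
  {"x": 0, "y": 0, "z": 4, "turn": 0, "fingers": 2.6},
  {"x": 0, "y": 0, "z": 2, "turn": 0, "fingers": 2.6},
  {"x": 0, "y": 0, "z": 0, "turn": 0, "fingers": 2.6},
  {"x": 0, "y": 0, "z": 0, "turn": 0, "fingers": 2.6},
  {"x": 0, "y": 0, "z": 0, "turn": 0, "fingers": 2.6},
])

```text
clock: 38.08
position: [547.3, 217.7, 68.5]
ee_rot: [0.744, -0.669, 0.001, -0.002]
contact_force: [-0.7, 0.5, 1.1]
gripper_width: 25.7
```

```bash
python3 to.py 545.5 216.5 28.3 -84.1
```

```text
pos [547.3 217.7  68.5] phi -83.9 f [-0.7  0.5  1.1] g 25.7 J6 -0.55
shift now: x 0.10 y 0.20 z 4.02 cm, turn 0.2
after turn: x 0.10 y 0.20
```

servo_tool([
  {"x": 0.05, "y": 0.1, "z": 1.5, "turn": 0, "fingers": 2.6},
  {"x": 0, "y": 0, "z": 1.5, "turn": 0, "fingers": 2.6},
  {"x": 0, "y": 0, "z": 0.7, "turn": 0, "fingers": 2.6},
  {"x": 0, "y": 0, "z": 0.25, "turn": 0, "fingers": 2.6},
  {"x": 0, "y": 0, "z": 0, "turn": 0, "fingers": 2.6},
  {"x": 0, "y": 0, "z": 0, "turn": 0, "fingers": 0},
  {"x": 0, "y": 0, "z": 0, "turn": 0, "fingers": 0},
  {"x": 0, "y": 0, "z": 0, "turn": 0, "fingers": 0},
  {"x": 0, "y": 0, "z": 0, "turn": 0, "fingers": 0},
  {"x": 0, "y": 0, "z": 0, "turn": 0, "fingers": 0},
])

```text
clock: 38.92
position: [545.9, 216.9, 28.6]
ee_rot: [0.743, -0.669, 0.0, -0.001]
contact_force: [-1.1, -0.2, 6.6]
gripper_width: 7.7
```

```bash
python3 to.py 640.7 -273.4 80 -15.5
```

```text
pos [545.9 216.9  28.6] phi -84.0 f [-1.1 -0.2  6.6] g 7.7 J6 -0.55
shift now: x 49.76 y -4.28 z -5.14 cm, turn -68.5
after turn: x 22.24 y 44.71
```

servo_tool([
  {"x": 0, "y": 0, "z": -2, "turn": 0, "fingers": 0},
  {"x": 0, "y": 0, "z": -4, "turn": 0, "fingers": 0},
  {"x": 0, "y": 0, "z": -4, "turn": 0, "fingers": 0},
  {"x": 2.5, "y": -0.3, "z": -2, "turn": 0, "fingers": 0},
  {"x": 4.1, "y": -0.36, "z": 0, "turn": 0, "fingers": 0},
  {"x": 4.1, "y": -0.36, "z": 0, "turn": 0, "fingers": 0},
  {"x": 4.1, "y": -0.36, "z": 0, "turn": 0, "fingers": 0},
  {"x": 4.1, "y": -0.36, "z": 0, "turn": 0, "fingers": 0},
  {"x": 4.1, "y": -0.36, "z": 0, "turn": 0, "fingers": 0},
  {"x": 4.1, "y": -0.36, "z": 0, "turn": 0, "fingers": 0},
])

```text
clock: 39.75
position: [597.6, -52.4, 147.1]
ee_rot: [0.743, -0.669, -0.0, -0.0]
contact_force: [0.9, 1.1, -0.3]
gripper_width: 7.0
```

servo_tool([
  {"x": 4.1, "y": -0.36, "z": 0, "turn": 0, "fingers": 0},
  {"x": 4.1, "y": -0.36, "z": 0, "turn": 0, "fingers": 0},
  {"x": 4.1, "y": -0.36, "z": 0, "turn": 0, "fingers": 0},
  {"x": 4.1, "y": -0.36, "z": 0, "turn": 0, "fingers": 0},
  {"x": 4.1, "y": -0.36, "z": 0, "turn": 0, "fingers": 0},
  {"x": 2.2, "y": 0, "z": 0, "turn": 0, "fingers": 0},
  {"x": 0, "y": 0, "z": 0, "turn": -6.8, "fingers": 0},
  {"x": 0, "y": 0, "z": 0, "turn": -6.8, "fingers": 0},
  {"x": 0, "y": 0, "z": 0, "turn": -6.8, "fingers": 0},
  {"x": 0, "y": 0, "z": 0, "turn": -6.8, "fingers": 0},
])

```text
clock: 40.58
position: [639.0, -274.7, 146.5]
ee_rot: [0.881, -0.473, -0.0, -0.0]
contact_force: [0.6, 0.4, -0.5]
gripper_width: 7.7
```

servo_tool([
  {"x": 0, "y": 0, "z": 0, "turn": -6.8, "fingers": 0},
  {"x": 0, "y": 0, "z": 0, "turn": -6.8, "fingers": 0},
  {"x": 0, "y": 0, "z": 1, "turn": -6.9, "fingers": 0},
  {"x": 0, "y": 0, "z": 2, "turn": -6.9, "fingers": 0},
  {"x": 0, "y": 0, "z": 2, "turn": -6.9, "fingers": 0},
  {"x": 0, "y": 0, "z": 1, "turn": -6.9, "fingers": 0},
  {"x": 0, "y": 0, "z": 0, "turn": 0, "fingers": 0},
  {"x": 0, "y": 0, "z": 0, "turn": 0, "fingers": 0},
  {"x": 0, "y": 0, "z": 0, "turn": 0, "fingers": 0},
])

```text
clock: 41.33
position: [640.0, -274.7, 88.0]
ee_rot: [0.991, -0.137, 0.001, 0.0]
contact_force: [0.2, -0.5, 1.0]
gripper_width: 7.2
```

```bash
python3 to.py 640.7 -273.4 6.7 -15.5; python3 -c "
from h import *
save('side','s20');im=load('s20')[0];cv2.imwrite('pics/s20c.png',cv2.resize(im[90:330,200:460,::-1],None,fx=2.5,fy=2.5))"
```

```text
pos [ 640.  -274.7   88. ] phi -15.7 f [ 0.2 -0.5  1. ] g 7.2 J6 1.47
shift now: x 0.03 y -0.14 z 8.13 cm, turn -0.2
after turn: x 0.03 y -0.14
```

View pics/s20c.png

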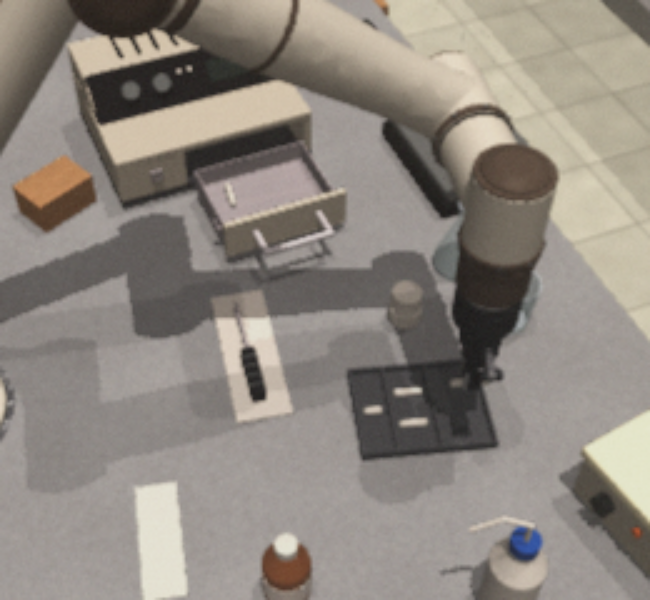

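servo_tool([
  {"x": 0, "y": -0.1, "z": 3.5, "turn": 0, "fingers": 0},
  {"x": 0, "y": 0, "z": 2.9, "turn": 0, "fingers": 0},
  {"x": 0, "y": 0, "z": 1.2, "turn": 0, "fingers": 0},
  {"x": 0, "y": 0, "z": 0.42, "turn": 0, "fingers": 0},
  {"x": 0, "y": 0, "z": 0, "turn": 0, "fingers": 0},
  {"x": 0, "y": 0, "z": 0, "turn": 0, "fingers": 0},
  {"x": 0, "y": 0, "z": 0, "turn": 0, "fingers": 1.5},
  {"x": 0, "y": 0, "z": 0, "turn": 0, "fingers": 2.4},
  {"x": 0, "y": 0, "z": 0, "turn": 0, "fingers": 2.4},
  {"x": 0, "y": 0, "z": -2, "turn": 0, "fingers": 2.4},
])

```text
clock: 42.22
position: [636.9, -272.6, 23.2]
ee_rot: [0.991, -0.136, -0.004, -0.001]
contact_force: [-0.5, -0.1, -0.0]
gripper_width: 24.1
```

servo_tool([
  {"x": 0, "y": 0, "z": -4, "turn": 0, "fingers": 2.6},
  {"x": 0, "y": 0, "z": -4, "turn": 0, "fingers": 2.6},
  {"x": 0, "y": 0, "z": -3, "turn": 0, "fingers": 2.6},
  {"x": 0, "y": 0, "z": -2, "turn": 7, "fingers": 2.6},
  {"x": 0, "y": 0, "z": -2, "turn": 7, "fingers": 2.6},
  {"x": 0, "y": 0, "z": -1, "turn": 7, "fingers": 2.6},
  {"x": 0, "y": 0, "z": 0, "turn": 7, "fingers": 2.6},
  {"x": 0, "y": 0, "z": 0, "turn": 7, "fingers": 2.6},
  {"x": 0, "y": 0, "z": 0, "turn": 7, "fingers": 2.6},
  {"x": 0, "y": 0, "z": 0, "turn": 7, "fingers": 2.6},
])

```text
clock: 43.05
position: [639.6, -273.5, 187.4]
ee_rot: [0.844, -0.537, 0.0, -0.0]
contact_force: [-0.6, 0.1, -0.4]
gripper_width: 26.0
```

servo_tool([
  {"x": 0, "y": 0, "z": 0, "turn": 7, "fingers": 2.6},
  {"x": 0, "y": 0, "z": 0, "turn": 7, "fingers": 2.6},
  {"x": 0, "y": 0, "z": 0, "turn": 7, "fingers": 2.6},
  {"x": 0, "y": 0, "z": 0, "turn": 7, "fingers": 2.6},
  {"x": 0, "y": 0, "z": 0, "turn": 4.7, "fingers": 2.6},
  {"x": 0, "y": 0, "z": 0, "turn": 0, "fingers": 2.6},
  {"x": 0, "y": 0, "z": 0, "turn": 0, "fingers": 2.6},
])

```text
clock: 43.63
position: [639.6, -273.5, 187.2]
ee_rot: [-0.661, 0.75, -0.0, 0.0]
contact_force: [0.6, -0.1, 0.0]
gripper_width: 25.8
```

```bash
python3 to.py 497.4 216 120 -97.4; python3 -c "
from h import *
save('wrist','w21');im=load('w21')[0];"
```

```text
pos [ 639.6 -273.5  187.2] phi -97.2 f [ 0.6 -0.1  0. ] g 25.8 J6 0.05
shift now: x -46.79 y 20.23 z 6.72 cm, turn 0.2
after turn: x -46.71 y 20.41
```

View pics/w21.png

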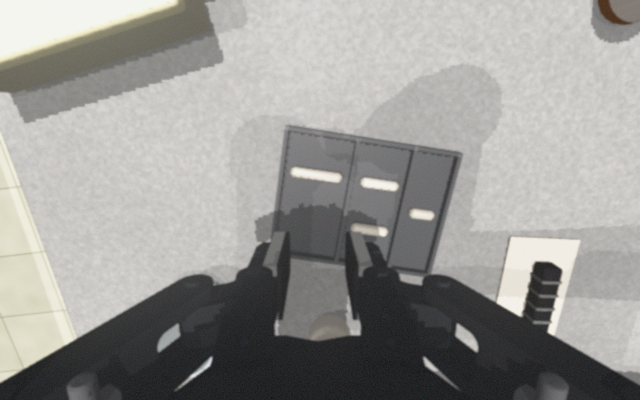

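servo_tool([
  {"x": -3.6, "y": 1.56, "z": 0, "turn": 0, "fingers": 2.6},
  {"x": -3.6, "y": 1.56, "z": 0, "turn": 0, "fingers": 2.6},
  {"x": -3.6, "y": 1.56, "z": 0, "turn": 0, "fingers": 2.6},
  {"x": -3.6, "y": 1.56, "z": 0, "turn": 0, "fingers": 2.6},
  {"x": -3.6, "y": 1.56, "z": 0, "turn": 0, "fingers": 2.6},
  {"x": -3.6, "y": 1.56, "z": 0, "turn": 0, "fingers": 2.6},
  {"x": -3.6, "y": 1.56, "z": 0, "turn": 0, "fingers": 2.6},
  {"x": -3.6, "y": 1.56, "z": 0, "turn": 0, "fingers": 2.6},
  {"x": -3.6, "y": 1.56, "z": 0, "turn": 0, "fingers": 2.6},
  {"x": -3.6, "y": 1.56, "z": 0, "turn": 0, "fingers": 2.6},
])

```text
clock: 44.52
position: [529.9, 105.1, 187.4]
ee_rot: [-0.661, 0.75, -0.0, 0.0]
contact_force: [0.8, -0.2, -0.1]
gripper_width: 25.6
```

servo_tool([
  {"x": -3.6, "y": 1.56, "z": 0, "turn": 0, "fingers": 2.6},
  {"x": -3.6, "y": 1.56, "z": 0, "turn": 0, "fingers": 2.6},
  {"x": -3.6, "y": 1.56, "z": 1, "turn": 0, "fingers": 2.6},
  {"x": 0, "y": 0, "z": 3, "turn": 0, "fingers": 2.6},
  {"x": 0, "y": 0, "z": 4, "turn": 0, "fingers": 2.6},
  {"x": 0, "y": 0, "z": 3, "turn": 0, "fingers": 2.6},
  {"x": 0, "y": 0, "z": 1, "turn": 0, "fingers": 2.6},
  {"x": 0, "y": 0, "z": 0, "turn": 0, "fingers": 2.6},
  {"x": 0, "y": 0, "z": 0, "turn": 0, "fingers": 2.6},
  {"x": 0, "y": 0, "z": 0, "turn": 0, "fingers": 2.6},
])

```text
clock: 45.35
position: [499.5, 217.3, 69.0]
ee_rot: [-0.661, 0.75, -0.0, 0.002]
contact_force: [0.4, -1.1, -0.2]
gripper_width: 25.8
```

```bash
python3 to.py 497.4 216 28.3 -97.4
```

```text
pos [499.5 217.3  69. ] phi -97.3 f [ 0.4 -1.1 -0.2] g 25.8 J6 -0.84
shift now: x 0.16 y 0.19 z 4.07 cm, turn 0.1
after turn: x 0.16 y 0.19
```

servo_tool([
  {"x": 0.1, "y": 0.1, "z": 1.5, "turn": 0, "fingers": 2.6},
  {"x": 0, "y": 0, "z": 1.5, "turn": 0, "fingers": 2.6},
  {"x": 0, "y": 0, "z": 0.7, "turn": 0, "fingers": 2.6},
  {"x": 0, "y": 0, "z": 0.25, "turn": 0, "fingers": 2.6},
  {"x": 0, "y": 0, "z": 0, "turn": 0, "fingers": 2.6},
  {"x": 0, "y": 0, "z": 0, "turn": 0, "fingers": 0},
  {"x": 0, "y": 0, "z": 0, "turn": 0, "fingers": 0},
  {"x": 0, "y": 0, "z": 0, "turn": 0, "fingers": 0},
  {"x": 0, "y": 0, "z": 0, "turn": 0, "fingers": 0},
  {"x": 0, "y": 0, "z": 0, "turn": 0, "fingers": 0},
])

```text
clock: 46.18
position: [497.6, 216.2, 28.7]
ee_rot: [-0.661, 0.75, -0.0, 0.001]
contact_force: [-1.7, -0.1, 7.2]
gripper_width: 7.5
```

```bash
python3 to.py 654.1 -225.2 80 -15.5
```

```text
pos [497.6 216.2  28.7] phi -97.3 f [-1.7 -0.1  7.2] g 7.5 J6 -0.84
shift now: x 41.80 y -21.10 z -5.13 cm, turn -81.8
after turn: x 26.87 y 38.35
```

servo_tool([
  {"x": 0, "y": 0, "z": -2, "turn": 0, "fingers": 0},
  {"x": 0, "y": 0, "z": -4, "turn": 0, "fingers": 0},
  {"x": 0, "y": 0, "z": -4, "turn": 0, "fingers": 0},
  {"x": 1.8, "y": -0.9, "z": -2, "turn": 0, "fingers": 0},
  {"x": 3.64, "y": -1.84, "z": 0, "turn": 0, "fingers": 0},
  {"x": 3.64, "y": -1.84, "z": 0, "turn": 0, "fingers": 0},
  {"x": 3.64, "y": -1.84, "z": 0, "turn": 0, "fingers": 0},
  {"x": 3.64, "y": -1.84, "z": 0, "turn": 0, "fingers": 0},
  {"x": 3.64, "y": -1.84, "z": 0, "turn": 0, "fingers": 0},
  {"x": 3.64, "y": -1.84, "z": 0, "turn": 0, "fingers": 0},
])

```text
clock: 47.02
position: [585.4, -35.9, 147.4]
ee_rot: [-0.661, 0.751, 0.0, 0.0]
contact_force: [1.3, 0.3, -0.5]
gripper_width: 7.4
```

servo_tool([
  {"x": 3.64, "y": -1.84, "z": 0, "turn": 0, "fingers": 0},
  {"x": 3.64, "y": -1.84, "z": 0, "turn": 0, "fingers": 0},
  {"x": 3.64, "y": -1.84, "z": 0, "turn": 0, "fingers": 0},
  {"x": 3.64, "y": -1.84, "z": 0, "turn": 0, "fingers": 0},
  {"x": 3.64, "y": -1.84, "z": 0, "turn": 0, "fingers": 0},
  {"x": 0, "y": 0, "z": 0, "turn": -6.8, "fingers": 0},
  {"x": 0, "y": 0, "z": 0, "turn": -6.8, "fingers": 0},
  {"x": 0, "y": 0, "z": 0, "turn": -6.8, "fingers": 0},
  {"x": 0, "y": 0, "z": 0, "turn": -6.8, "fingers": 0},
  {"x": 0, "y": 0, "z": 0, "turn": -6.8, "fingers": 0},
])

```text
clock: 47.85
position: [653.0, -226.4, 146.8]
ee_rot: [0.853, -0.522, -0.0, 0.0]
contact_force: [0.2, 0.8, -1.0]
gripper_width: 7.4
```

servo_tool([
  {"x": 0, "y": 0, "z": 0, "turn": -6.8, "fingers": 0},
  {"x": 0, "y": 0, "z": 0, "turn": -6.8, "fingers": 0},
  {"x": 0, "y": 0, "z": 0, "turn": -6.8, "fingers": 0},
  {"x": 0, "y": 0, "z": 1, "turn": -6.8, "fingers": 0},
  {"x": 0, "y": 0, "z": 2, "turn": -6.8, "fingers": 0},
  {"x": 0, "y": 0, "z": 2, "turn": -6.8, "fingers": 0},
  {"x": 0, "y": 0, "z": 1, "turn": -7, "fingers": 0},
  {"x": 0, "y": 0, "z": 0, "turn": 0, "fingers": 0},
  {"x": 0, "y": 0, "z": 0, "turn": 0, "fingers": 0},
  {"x": 0, "y": 0, "z": 0, "turn": 0, "fingers": 0},
])

```text
clock: 48.68
position: [654.0, -226.4, 88.3]
ee_rot: [0.991, -0.136, 0.001, 0.0]
contact_force: [0.4, 0.4, 0.8]
gripper_width: 7.5
```

```bash
python3 to.py 654.1 -225.2 6.8 -15.5; python3 -c "
from h import *
save('side','s22');im=load('s22')[0];cv2.imwrite('pics/s22c.png',cv2.resize(im[90:330,200:460,::-1],None,fx=2.5,fy=2.5))"
```

```text
pos [ 654.  -226.4   88.3] phi -15.6 f [0.4 0.4 0.8] g 7.5 J6 1.40
shift now: x -0.02 y -0.12 z 8.15 cm, turn -0.1
after turn: x -0.02 y -0.12
```

View pics/s22c.png

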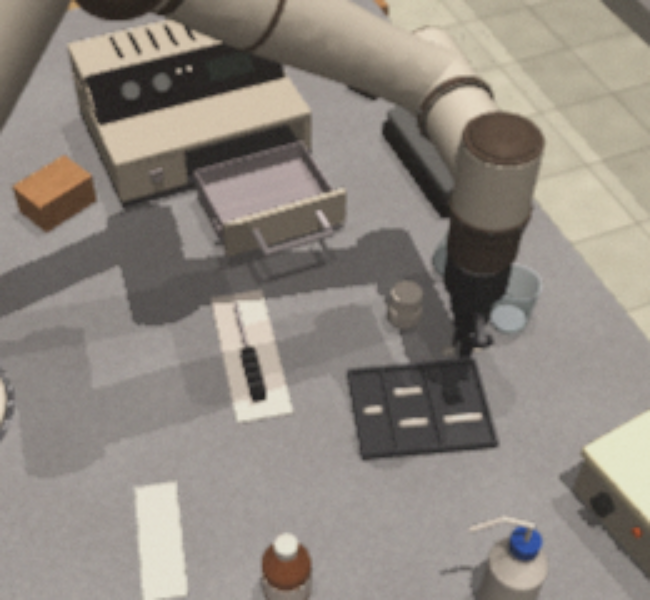

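servo_tool([
  {"x": 0, "y": -0.1, "z": 3.5, "turn": 0, "fingers": 0},
  {"x": 0, "y": 0, "z": 2.9, "turn": 0, "fingers": 0},
  {"x": 0, "y": 0, "z": 1.2, "turn": 0, "fingers": 0},
  {"x": 0, "y": 0, "z": 0.44, "turn": 0, "fingers": 0},
  {"x": 0, "y": 0, "z": 0, "turn": 0, "fingers": 0},
  {"x": 0, "y": 0, "z": 0, "turn": 0, "fingers": 0},
  {"x": 0, "y": 0, "z": 0, "turn": 0, "fingers": 1.5},
  {"x": 0, "y": 0, "z": 0, "turn": 0, "fingers": 2.4},
  {"x": 0, "y": 0, "z": 0, "turn": 0, "fingers": 2.4},
  {"x": 0, "y": 0, "z": -2, "turn": 0, "fingers": 2.4},
])

```text
clock: 49.57
position: [650.8, -224.7, 23.3]
ee_rot: [0.991, -0.135, -0.004, -0.0]
contact_force: [0.1, 0.1, -2.0]
gripper_width: 23.8
```

servo_tool([
  {"x": 0, "y": 0, "z": -4, "turn": 0, "fingers": 3},
  {"x": 0, "y": 0, "z": -4, "turn": 0, "fingers": 3},
  {"x": 0, "y": 0, "z": -4, "turn": 0, "fingers": 3},
  {"x": 0, "y": 0, "z": -3, "turn": -5.5, "fingers": 3},
  {"x": 0, "y": 0, "z": -1, "turn": -5.5, "fingers": 3},
  {"x": 0, "y": 0, "z": 0, "turn": -5.5, "fingers": 3},
  {"x": 0, "y": 0, "z": 0, "turn": 0, "fingers": 3},
  {"x": 0, "y": 0, "z": 0, "turn": 0, "fingers": 3},
  {"x": 0, "y": 0, "z": 0, "turn": 0, "fingers": 3},
])

```text
clock: 50.32
position: [653.1, -225.2, 186.1]
ee_rot: [1.0, 0.008, -0.001, -0.0]
contact_force: [0.2, 0.4, -0.4]
gripper_width: 30.0
```

```bash
python3 to.py 547.5 57 38 1; python3 -c "
from h import *
save('wrist','w23');save('scene','c23')
for f in ['c23']:
    im,d,m=load(f); c=cloud(d,m)
    k=(c[...,2]>48)&(c[...,2]<70)&(c[...,0]>480)&(c[...,0]<620)&(c[...,1]>30)&(c[...,1]<80)
    q=c[k]; print(len(q),np.percentile(q,[5,50,95],axis=0).round(1).tolist())
"
```

```text
pos [ 653.1 -225.2  186.1] phi 0.9 f [ 0.2  0.4 -0.4] g 30.0 J6 1.68
shift now: x -10.13 y -28.38 z 14.81 cm, turn -0.1
after turn: x -10.07 y -28.40
137 [[496.5, 53.3, 55.1], [550.3, 57.4, 59.7], [600.2, 77.8, 62.3]]
```

View pics/w23.png

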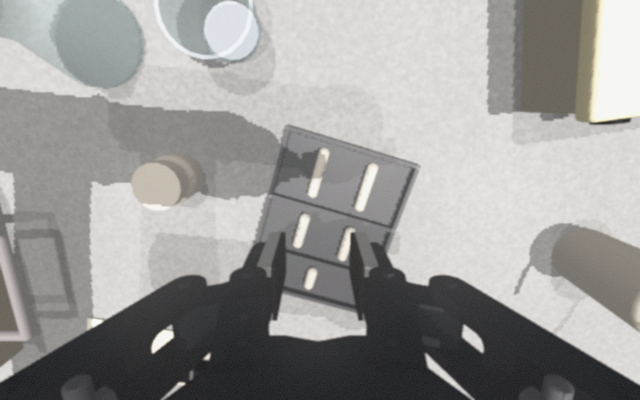

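View pics/c23.png

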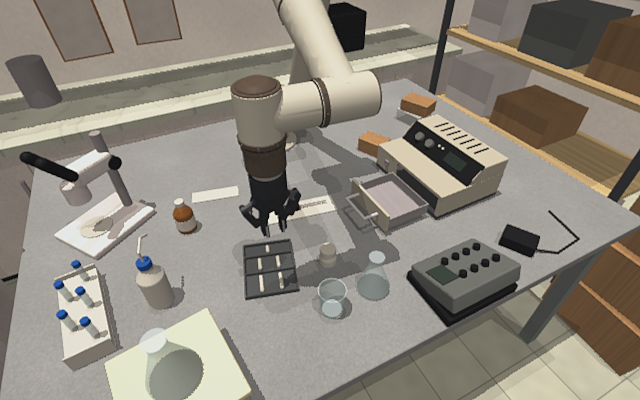

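servo_tool([
  {"x": -1.26, "y": -3.54, "z": 0, "turn": 0, "fingers": 3},
  {"x": -1.26, "y": -3.54, "z": 0, "turn": 0, "fingers": 3},
  {"x": -1.26, "y": -3.54, "z": 0, "turn": 0, "fingers": 3},
  {"x": -1.26, "y": -3.54, "z": 0, "turn": 0, "fingers": 3},
  {"x": -1.26, "y": -3.54, "z": 0, "turn": 0, "fingers": 3},
  {"x": -1.26, "y": -3.54, "z": 0, "turn": 0, "fingers": 3},
  {"x": -1.26, "y": -3.54, "z": 0, "turn": 0, "fingers": 3},
  {"x": -1.26, "y": -3.54, "z": 0, "turn": 0, "fingers": 3},
  {"x": 0, "y": 0, "z": 2, "turn": 0, "fingers": 3},
  {"x": 0, "y": 0, "z": 4, "turn": 0, "fingers": 3},
])

```text
clock: 51.25
position: [551.2, 59.5, 131.4]
ee_rot: [1.0, 0.011, 0.006, -0.002]
contact_force: [0.7, 0.8, -1.0]
gripper_width: 30.1
```

servo_tool([
  {"x": 0, "y": 0, "z": 1, "turn": 0, "fingers": 3},
  {"x": 0, "y": 0, "z": 0, "turn": 0, "fingers": 3},
  {"x": 0, "y": 0, "z": 0, "turn": 0, "fingers": 3},
])

```text
clock: 51.5
position: [548.3, 55.7, 117.0]
ee_rot: [1.0, 0.009, -0.0, 0.001]
contact_force: [0.4, -0.9, 0.0]
gripper_width: 30.3
```

```bash
python3 to.py 547.5 57.5 39 1; python3 -c "
from h import *
save('wrist','w24')"
```

```text
pos [548.3  55.7 117. ] phi 1.0 f [ 0.4 -0.9  0. ] g 30.3 J6 1.19
shift now: x -0.07 y -0.18 z 7.80 cm, turn -0.0
after turn: x -0.07 y -0.18
```

View pics/w24.png

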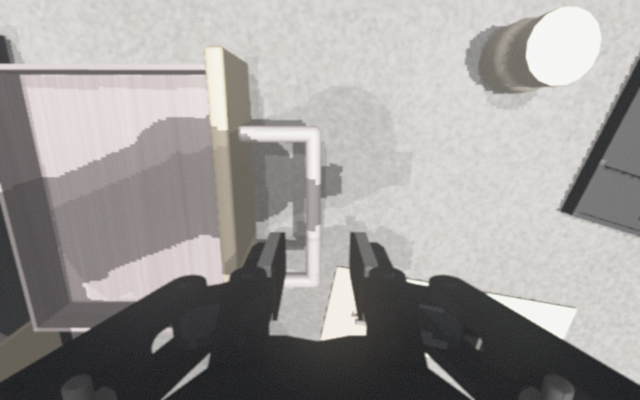

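servo_tool([
  {"x": 0, "y": -0.15, "z": 3, "turn": 0, "fingers": 3},
  {"x": 0, "y": 0, "z": 3, "turn": 0, "fingers": 3},
  {"x": 0, "y": 0, "z": 1.7, "turn": 0, "fingers": 3},
  {"x": 0, "y": 0, "z": 0, "turn": 0, "fingers": 3},
  {"x": 0, "y": 0, "z": 0, "turn": 0, "fingers": 1},
  {"x": 0, "y": 0, "z": 0, "turn": 0, "fingers": 0},
  {"x": 0, "y": 0, "z": 0, "turn": 0, "fingers": 0},
  {"x": 0, "y": 0, "z": 0, "turn": 0, "fingers": 0},
])

```text
clock: 52.22
position: [549.7, 58.6, 42.1]
ee_rot: [1.0, 0.009, 0.002, -0.001]
contact_force: [0.4, 2.6, 1.1]
gripper_width: 7.7
```

```bash
python3 to.py 545 218 39 1
```

```text
pos [549.7  58.6  42.1] phi 1.0 f [0.4 2.6 1.1] g 7.7 J6 1.19
shift now: x -0.19 y -15.95 z 0.31 cm, turn 0.0
after turn: x -0.19 y -15.95
```

Push in by 15 cm first.

servo_tool([
  {"x": 0, "y": -0.6, "z": 0, "turn": 0, "fingers": 0},
  {"x": 0, "y": -1.3, "z": 0, "turn": 0, "fingers": 0},
  {"x": 0, "y": -1.8, "z": 0, "turn": 0, "fingers": 0},
  {"x": 0, "y": -2, "z": 0, "turn": 0, "fingers": 0},
  {"x": 0, "y": -2, "z": 0, "turn": 0, "fingers": 0},
  {"x": 0, "y": -2, "z": 0, "turn": 0, "fingers": 0},
  {"x": 0, "y": -2, "z": 0, "turn": 0, "fingers": 0},
  {"x": 0, "y": -1.8, "z": 0, "turn": 0, "fingers": 0},
  {"x": 0, "y": -1.2, "z": 0, "turn": 0, "fingers": 0},
  {"x": 0, "y": -0.4, "z": 0, "turn": 0, "fingers": 0},
])

```text
clock: 53.05
position: [547.2, 209.0, 42.1]
ee_rot: [1.0, 0.01, 0.002, 0.001]
contact_force: [7.3, -11.9, 4.0]
gripper_width: 7.7
```

servo_tool([
  {"x": 0, "y": -0.4, "z": 0, "turn": 0, "fingers": 0},
  {"x": 0, "y": -0.4, "z": 0, "turn": 0, "fingers": 0},
  {"x": 0, "y": 0, "z": 0, "turn": 0, "fingers": 0},
  {"x": 0, "y": 0, "z": 0, "turn": 0, "fingers": 0},
])

```text
clock: 53.38
position: [547.1, 214.5, 42.1]
ee_rot: [1.0, 0.009, 0.001, 0.001]
contact_force: [6.0, -8.8, 4.5]
gripper_width: 7.2
```

```bash
python3 to.py 545 222 39 1
```

```text
pos [547.1 214.5  42.1] phi 1.0 f [ 6.  -8.8  4.5] g 7.2 J6 0.93
shift now: x -0.20 y -0.75 z 0.31 cm, turn 0.0
after turn: x -0.20 y -0.75
```

servo_tool([
  {"x": 0.1, "y": -0.3, "z": 0, "turn": 0, "fingers": 0},
  {"x": 0, "y": -0.3, "z": 0, "turn": 0, "fingers": 0},
  {"x": 0, "y": 0, "z": 0, "turn": 0, "fingers": 0},
  {"x": 0, "y": 0, "z": 0, "turn": 0, "fingers": 0},
])

```text
clock: 53.72
position: [547.1, 221.8, 42.1]
ee_rot: [1.0, 0.009, 0.001, 0.0]
contact_force: [0.1, -2.2, 5.8]
gripper_width: 7.4
```

servo_tool([
  {"x": 0, "y": -0.2, "z": 0, "turn": 0, "fingers": 0},
  {"x": 0, "y": -0.2, "z": 0, "turn": 0, "fingers": 0},
  {"x": 0, "y": 0, "z": 0, "turn": 0, "fingers": 0},
  {"x": 0, "y": 0, "z": 0, "turn": 0, "fingers": 0},
])

```text
clock: 54.05
position: [547.0, 225.6, 42.1]
ee_rot: [1.0, 0.009, 0.001, 0.001]
contact_force: [2.0, -6.3, 6.4]
gripper_width: 7.6
```

servo_tool([
  {"x": 0, "y": -0.2, "z": 0, "turn": 0, "fingers": 0},
  {"x": 0, "y": 0, "z": 0, "turn": 0, "fingers": 0},
  {"x": 0, "y": 0, "z": 0, "turn": 0, "fingers": 0},
])

```text
clock: 54.3
position: [547.0, 227.4, 42.1]
ee_rot: [1.0, 0.009, 0.001, 0.001]
contact_force: [2.5, -6.4, 6.2]
gripper_width: 7.3
```

servo_tool([
  {"x": 0, "y": 0.3, "z": 0, "turn": 0, "fingers": 0},
  {"x": 0, "y": 0.3, "z": 0, "turn": 0, "fingers": 0},
  {"x": 0, "y": 0.2, "z": 0, "turn": 0, "fingers": 0},
  {"x": 0, "y": 0, "z": 0, "turn": 0, "fingers": 0},
  {"x": 0, "y": 0, "z": 0, "turn": 0, "fingers": 0},
])

```text
clock: 54.72
position: [547.1, 222.3, 42.1]
ee_rot: [1.0, 0.009, 0.002, -0.001]
contact_force: [-1.8, 3.4, 6.5]
gripper_width: 7.8
```

servo_tool([
  {"x": 0, "y": 0.3, "z": 0, "turn": 0, "fingers": 0},
  {"x": 0, "y": 0, "z": 0, "turn": 0, "fingers": 0},
  {"x": 0, "y": 0, "z": 0, "turn": 0, "fingers": 0},
])

```text
clock: 54.97
position: [547.2, 221.8, 42.1]
ee_rot: [1.0, 0.009, 0.003, -0.003]
contact_force: [-4.5, 9.4, 6.0]
gripper_width: 7.6
```

```bash
python3 to.py 545 222 39 1
```

```text
pos [547.2 221.8  42.1] phi 1.1 f [-4.5  9.4  6. ] g 7.6 J6 0.93
shift now: x -0.22 y -0.03 z 0.31 cm, turn 0.1
after turn: x -0.22 y -0.03
```

Commanded 3 mm further back, it moved only 0.5 mm while the pull rose to 9.4 N, so the drawer is caught. Relax, release and lift.

servo_tool([
  {"x": 0, "y": -0.4, "z": 0, "turn": 0, "fingers": 0},
  {"x": 0, "y": 0, "z": 0, "turn": 0, "fingers": 1.5},
  {"x": 0, "y": 0, "z": 0, "turn": 0, "fingers": 2.6},
  {"x": 0, "y": 0, "z": 0, "turn": 0, "fingers": 2.6},
  {"x": 0, "y": 0, "z": -2, "turn": 0, "fingers": 2.6},
  {"x": 0, "y": 0, "z": -4, "turn": 0, "fingers": 2.6},
  {"x": 0, "y": 0, "z": -4, "turn": 0, "fingers": 2.6},
  {"x": 0, "y": 2, "z": -3.5, "turn": 0, "fingers": 2.6},
  {"x": 0, "y": 3.5, "z": -2, "turn": 0, "fingers": 2.6},
  {"x": 0, "y": 4, "z": 0, "turn": 0, "fingers": 2.6},
])

```text
clock: 55.8
position: [550.3, 127.5, 200.6]
ee_rot: [1.0, 0.01, 0.005, -0.002]
contact_force: [1.0, 0.6, -0.5]
gripper_width: 26.1
```

servo_tool([
  {"x": 0, "y": 4, "z": 0, "turn": 0, "fingers": 2.6},
  {"x": 0, "y": 2, "z": 0, "turn": 0, "fingers": 2.6},
  {"x": 0, "y": 0, "z": 0, "turn": 0, "fingers": 2.6},
])

```text
clock: 56.05
position: [547.6, 62.7, 194.9]
ee_rot: [1.0, 0.006, -0.001, 0.0]
contact_force: [0.5, 1.3, 0.1]
gripper_width: 25.9
```

Run:
```python
from h import *
im,d,m=save('scene','c25'); save('side','s25'); save('wrist','w25')
cv2.imwrite('pics/c25c.png',cv2.resize(im[110:310,220:510,::-1],None,fx=2.7,fy=2.7))
s=load('s25')[0]; cv2.imwrite('pics/s25c.png',cv2.resize(s[90:330,200:460,::-1],None,fx=2.5,fy=2.5))
for f in ['c25','s25','c9']:
    im,d,m=load(f); c=cloud(d,m)
    k=(c[...,2]>48)&(c[...,2]<70)&(c[...,0]>510)&(c[...,0]<580)&(c[...,1]>30)&(c[...,1]<235)
    q=c[k]; print(f,len(q),np.percentile(q,[5,50,95],axis=0).round(1).tolist() if len(q) else '')
# tray
c=cloud(*load('c25')[1:])
im=load('c25')[0]
k=(im.max(2)<100)&(c[...,0]>480)&(c[...,0]<730)&(c[...,1]>-370)&(c[...,1]<-140)&(abs(c[...,2]-8)<14)
k=cv2.morphologyEx(k.astype(np.uint8),cv2.MORPH_OPEN,np.ones((3,3)))>0
print(cv2.minAreaRect(c[k][:,:2].astype(np.float32)))
```

```text
c25 61 [[514.2, 216.4, 54.7], [549.5, 219.7, 59.5], [575.9, 225.1, 62.4]]
s25 47 [[514.2, 214.9, 55.0], [545.5, 218.2, 60.3], [576.5, 223.7, 63.3]]
c9 152 [[514.2, 181.6, 49.9], [547.2, 230.4, 59.9], [576.9, 233.6, 67.8]]
((599.3214721679688, -235.42758178710938), (136.8516387939453, 176.03704833984375), 73.50894927978516)
```

View pics/c25c.png

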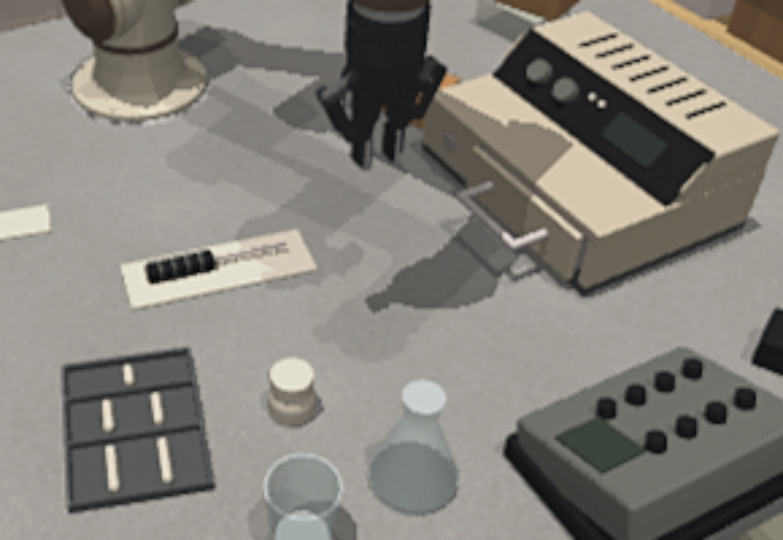

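View pics/s25c.png

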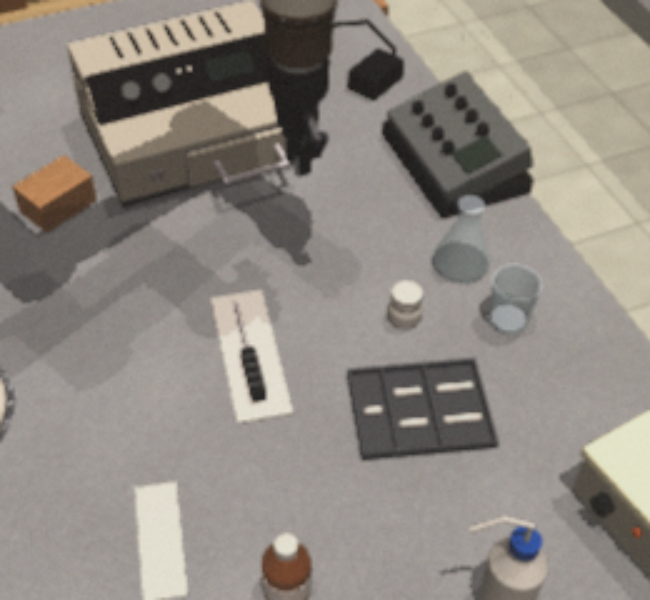

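servo_tool([
  {"x": 0, "y": 0, "z": 0, "turn": 0, "fingers": 2.6},
  {"x": 0, "y": 0, "z": 0, "turn": 0, "fingers": 2.6},
  {"x": 0, "y": 0, "z": 0, "turn": 0, "fingers": 2.6},
  {"x": 0, "y": 0, "z": 0, "turn": 0, "fingers": 2.6},
  {"x": 0, "y": 0, "z": 0, "turn": 0, "fingers": 2.6},
  {"x": 0, "y": 0, "z": 0, "turn": 0, "fingers": 2.6},
  {"x": 0, "y": 0, "z": 0, "turn": 0, "fingers": 2.6},
  {"x": 0, "y": 0, "z": 0, "turn": 0, "fingers": 2.6},
  {"x": 0, "y": 0, "z": 0, "turn": 0, "fingers": 2.6},
  {"x": 0, "y": 0, "z": 0, "turn": 0, "fingers": 2.6},
])

```text
clock: 57.03
position: [548.7, 66.6, 195.0]
ee_rot: [1.0, 0.009, -0.0, -0.0]
contact_force: [-0.3, 0.2, 0.6]
gripper_width: 26.1
```

Run:
```python
from h import *
save('side','s26'); a=load('s25')[0].astype(int);b=load('s26')[0].astype(int)
df=abs(a-b).max(2)[150:,100:]; print('changed px',(df>60).sum())
im,d,m=load('s26'); c=cloud(d,m)
k=(im.max(2)<80)&(c[...,0]>360)&(c[...,0]<480)&(c[...,1]>-190)&(c[...,1]<-20)&(c[...,2]<40)
print('pin handle',cv2.minAreaRect(c[k][:,:2].astype(np.float32)),c[k][:,2].mean())
if (df>60).sum()<40: arm.job_done(); print('handed in')
```

```text
changed px 0
pin handle ((412.5920104980469, -110.96939086914062), (77.49681091308594, 15.712888717651367), 80.68201446533203) 22.064375805818898
the job is handed in; nothing more can be done
handed in
```

The job is done and handed in at about 57 s of the 210 s allowed. The hand-in reports no verdict, so what follows is from my own last checks.

**What I did:**
- I pushed the pin into the access hole. The catch gave at about 5 N and the drawer sprang out.
- I laid the pin flat back on the large mat.
- I pulled the drawer out about 16 cm. It held five bars: one short, two middle and two long.
- I laid each bar flat across its own row of the organiser.
- I pushed the drawer shut.

**Last checks:**
- **Drawer:** it is caught. It held against a 9 N pull, and the handle is back at its starting place to within 1–2 mm.
- **Pin:** it lies flat on the mat. The top of its handle measures 22 mm above the bench, against 23 mm expected.
- **Bars:** all five are in the rows for their lengths, and the drawer looked empty before I shut it.
- **Surroundings:** the organiser has not moved, and the bottles, glassware and boxes look untouched. Side camera pictures about a second apart, just before handing in, showed no change.

No check failed. The camera measurements of the handle at the end differ by 1.5 mm between views, which is within the calibration error. I saw no sign of a knock or of the grip slackening during the run.

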